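# Serve the truffle tasting

### The arm

A 6-joint arm with a two-finger parallel gripper is mounted at the origin on the work surface. World frame = base frame: x ahead of the robot, y to its left, z up, the work surface at z = 0. Lengths are in mm, angles in rad, forces in N, time in s.
With the tool pointing down it reaches from about 200 to 875 mm from the base axis. Payload 3.4 kg.
Tool frame: the origin (TCP) lies where the fingers leave the gripper's body, on its centre line; the fingertips stand 97 mm ahead of it and the grasp point (between the pads) lies 78 mm ahead of it (arm.tcp_to_tips is the distance from the TCP to the fingertips, in mm); z points along the fingers, y is the line along which they close (so a half turn about z gives the same grasp; the last joint's range is limited). The gripper opens to 94 mm and grips with 3 to 60 N. Pads are 16 mm wide; open, the fingers measure 119 mm over their backs; the gripper's body (75 mm by 177 mm) begins 78 mm behind the grasp point.
Start: joints at [1.077, 0.276, 1.505, -0, 1.361, -0.121], TCP at [209.445, 535.526, 302.693] pointing down, gripper open.
Joint ranges: [-2.89, 2.89], [-0.75, 2.08], [0.22, 2.7], [-1.18, 4.32], [0.11, 2.71], [-2.7, 2.7]. Speed limits (rad/s): [2.57, 2.57, 3.14, 3.14, 3.14, 3.14].

### API

Orientations are given as a rotation vector (axis times angle).
In Python, from rig import arm gives the robot as it stands.
- The arm moves only by the shell command python3 jog.py 'ROWS' [OPENING] [FORCE]. ROWS is rows parted by semicolons, their numbers by spaces, 1 to 8 of them, each of 6 numbers: dx, dy, dz in mm, then a rotation vector rx, ry, rz in rad; each row shifts and turns the commanded pose from where the row before left it, along the tool's axes as they then stand; what a row does not reach is not made up. A row lasts 1/12 s, in which the tool goes at most 41.7 mm and 0.125 rad, less where a joint would pass 70% of its speed; a pose out of reach is approached as far as the arm can. OPENING is the opening from 0.0 (shut) to 1.0 (fully open), set as the command begins (- or left out keeps the last). The fingers move at their own pace and stop on an object; FORCE is the grip in N (left out, the last holds). Time passes only in rows, so rows that do not move let the fingers close. It prints the time, the measured TCP pose, the force, the opening and the grip force at its end.
- arm.get_state(): the state, without advancing time (a new reading comes with each control period).
- arm.get_image(name): name is "scene" or "top"; returns the picture (480x640x3 uint8, red, green, blue); there is no depth.
- arm.camera_params(name): a dict with "fx", "fy", "cx", "cy" (pixels), "T" (4x4, takes a point from camera to world coordinates). Camera axes: x right, y down, z forward; pixel columns grow to the right and rows downward; lengths in mm; the calibration is good to about 2 mm. A picture is of the moment at which its call begins. camera_params takes no time and is no camera call.
- arm.close_job(): hands the job in; it is judged then, once.
The state is a dict: "t": time; "joint_pos": joint angles; "dq": joint speeds; "effort": joint torques, N m; "ee_pos": TCP position; "eef_rot": TCP orientation; "contact_force": force on the tool from outside, world axes, zero at the start; "torque": the same for the moment, N m; "gripper_width": opening from 0.0 (shut) to 1.0 (fully open); "grip_force": force on a finger pad.
Only numpy, scipy, OpenCV 4.12 (cv2) and the standard library are available. Lean on these libraries where they do the work, as an engineer would, in place of code of your own. Each camera call takes 0.05 s, during which the arm holds its last target. There are 200 camera calls.

### The job

Get the truffle tasting ready: stand the fallen syrup bottle back upright in the middle of its cork coaster, out of the serving board's way, and deal truffles from the pan into the dishes on the parked board, one to each dish in turn and then a second round, so that every dish has two, one in each pocket; spare truffles stay in the pan. Then swing the loaded board out to the guests by pushing it round its pivot pin until its long edge rests against the rubber stop, with the dishes still standing on it and their truffles in them. Leave the other bottle and the price card where they are.

Things in the scene. Friction and masses are not known exactly. Their poses are not given: they have to be found in the camera images.
- board: walnut board 260 x 130 x 18 mm, brass strip across its free end; loose, 0.4 to 0.6 kg, flat on the counter, a hole near one end on a fixed pivot pin (2 mm slack). Origin: hole centre, underside; +x along the board to its free end (ends at x = -33 and 227 mm), long edges at y = +-65 mm, z up. Pushed sideways near the free end (up to 12 N loaded) it swings round the pin.
- station: fixed steel pivot pin (16 mm, cap 28 mm, 30 mm tall) and black rubber-sleeved stop post (24 mm across, 26 mm tall) at x = 200, y = -77 mm. Origin: pin axis, counter height; +x: the board's heading when its long edge touches the stop, roughly world +y. The board is parked turned 70 to 90 degrees from that towards station +y (towards the robot); it swings out clockwise seen from above.
- dish1: white porcelain dish with two pockets, 50 (x) x 96 (y) x 10 mm high; walls and the divider at y = 0 are 4 mm thick and as high as the rim, floor 5 mm thick; 0.13 kg. Stands loose on the board, long side across the board, neighbours about 66 mm apart (132 if the middle one is missing). Origin: centre of its underside, z up. One of the three dishes may be absent.
- dish1a (a point): where the centre of a truffle comes to lie in one pocket of dish1 (42 x 42 mm, middle at y = +23 mm): 16 mm above the dish's underside
- dish1b (a point): where the centre of a truffle comes to lie in one pocket of dish1 (42 x 42 mm, middle at y = -23 mm): 16 mm above the dish's underside
- dish2: white porcelain dish with two pockets, 50 (x) x 96 (y) x 10 mm high; walls and the divider at y = 0 are 4 mm thick and as high as the rim, floor 5 mm thick; 0.13 kg. Stands loose on the board, long side across the board, neighbours about 66 mm apart (132 if the middle one is missing). Origin: centre of its underside, z up. One of the three dishes may be absent.
- dish2a (a point): where the centre of a truffle comes to lie in one pocket of dish2 (42 x 42 mm, middle at y = +23 mm): 16 mm above the dish's underside
- dish2b (a point): where the centre of a truffle comes to lie in one pocket of dish2 (42 x 42 mm, middle at y = -23 mm): 16 mm above the dish's underside
- dish3: white porcelain dish with two pockets, 50 (x) x 96 (y) x 10 mm high; walls and the divider at y = 0 are 4 mm thick and as high as the rim, floor 5 mm thick; 0.13 kg. Stands loose on the board, long side across the board, neighbours about 66 mm apart (132 if the middle one is missing). Origin: centre of its underside, z up. One of the three dishes may be absent.
- dish3a (a point): where the centre of a truffle comes to lie in one pocket of dish3 (42 x 42 mm, middle at y = +23 mm): 16 mm above the dish's underside
- dish3b (a point): where the centre of a truffle comes to lie in one pocket of dish3 (42 x 42 mm, middle at y = -23 mm): 16 mm above the dish's underside
- truffle1: dark chocolate truffle in a gold paper cup, upright, 29 mm across, 22 mm high, 18 g, rigid. Origin: its centre, 11 mm above its underside, z up.
- truffle2: blush-pink chocolate truffle in a gold paper cup, upright, 29 mm across, 22 mm high, 18 g, rigid. Origin: its centre, 11 mm above its underside, z up.
- truffle3: milk chocolate truffle in a gold paper cup, upright, 29 mm across, 22 mm high, 18 g, rigid. Origin: its centre, 11 mm above its underside, z up.
- truffle4: dark chocolate truffle in a gold paper cup, upright, 29 mm across, 22 mm high, 18 g, rigid. Origin: its centre, 11 mm above its underside, z up.
- truffle5: blush-pink chocolate truffle in a gold paper cup, upright, 29 mm across, 22 mm high, 18 g, rigid. Origin: its centre, 11 mm above its underside, z up.
- truffle6: milk chocolate truffle in a gold paper cup, upright, 29 mm across, 22 mm high, 18 g, rigid. Origin: its centre, 11 mm above its underside, z up.
- truffle7: dark chocolate truffle in a gold paper cup, upright, 29 mm across, 22 mm high, 18 g, rigid. Origin: its centre, 11 mm above its underside, z up. One truffle may be absent.
- pan: fixed shallow steel pan 240 (x) x 160 (y) mm, rim 14 mm high, 3 mm walls and floor, in which the truffles start, at least 40 mm apart. Origin: centre of its underside.
- bottle: amber syrup bottle with white label, toppled at the start: square body 52 x 52 x 100 mm, then a neck 24 mm across and a round steel cap 30 mm across from 130 to 150 mm height; 0.21 to 0.39 kg. Origin: centre of its base; +z runs from base to cap (level while it lies on one of its flat sides, its axis 26 mm above the counter). It lies where the board has to swing.
- coaster: round cork coaster fixed on the counter, 96 mm across, 5 mm thick: the bottle's place. Origin: centre of its underside. Further left stands a glass display case, 0.23 m tall, its near face at world y = 0.645 m.
- other_bottle: bystander: dark red bottle of the same make and size, standing. Origin: centre of its base.
- price_card: bystander: small clear price-card stand, 60 mm wide, 65 mm tall. Origin: centre of its base.

How it is judged (in metres and radians):
On the way, in this order (a step that is already met when the one before it is completed fails the run):
1. first round dealt: every dish has a truffle in exactly one of its two pockets ((distance between any of truffle1, truffle2, truffle3, truffle4, truffle5, truffle6, truffle7 and dish1a below 0.012 m or distance between any of truffle1, truffle2, truffle3, truffle4, truffle5, truffle6, truffle7 and dish1b below 0.012 m) and (distance between any of truffle1, truffle2, truffle3, truffle4, truffle5, truffle6, truffle7 and dish2a below 0.012 m or distance between any of truffle1, truffle2, truffle3, truffle4, truffle5, truffle6, truffle7 and dish2b below 0.012 m) and (distance between any of truffle1, truffle2, truffle3, truffle4, truffle5, truffle6, truffle7 and dish3a below 0.012 m or distance between any of truffle1, truffle2, truffle3, truffle4, truffle5, truffle6, truffle7 and dish3b below 0.012 m) and not (distance between any of truffle1, truffle2, truffle3, truffle4, truffle5, truffle6, truffle7 and dish1a below 0.012 m and distance between any of truffle1, truffle2, truffle3, truffle4, truffle5, truffle6, truffle7 and dish1b below 0.012 m) and not (distance between any of truffle1, truffle2, truffle3, truffle4, truffle5, truffle6, truffle7 and dish2a below 0.012 m and distance between any of truffle1, truffle2, truffle3, truffle4, truffle5, truffle6, truffle7 and dish2b below 0.012 m) and not (distance between any of truffle1, truffle2, truffle3, truffle4, truffle5, truffle6, truffle7 and dish3a below 0.012 m and distance between any of truffle1, truffle2, truffle3, truffle4, truffle5, truffle6, truffle7 and dish3b below 0.012 m)), for 0.2 s.
2. second round dealt: both pockets of every dish hold a truffle (distance between any of truffle1, truffle2, truffle3, truffle4, truffle5, truffle6, truffle7 and dish1a below 0.012 m and distance between any of truffle1, truffle2, truffle3, truffle4, truffle5, truffle6, truffle7 and dish1b below 0.012 m and distance between any of truffle1, truffle2, truffle3, truffle4, truffle5, truffle6, truffle7 and dish2a below 0.012 m and distance between any of truffle1, truffle2, truffle3, truffle4, truffle5, truffle6, truffle7 and dish2b below 0.012 m and distance between any of truffle1, truffle2, truffle3, truffle4, truffle5, truffle6, truffle7 and dish3a below 0.012 m and distance between any of truffle1, truffle2, truffle3, truffle4, truffle5, truffle6, truffle7 and dish3b below 0.012 m), for 0.2 s.
3. the board is swung out against the stop (angle between the x axis of board and the x axis of station, either way round below 0.06 rad), for 0.3 s.
At the end, for the whole second after the job is handed in: Every pocket of every dish holds a truffle, spare truffles lie in the pan; the dishes stand level on the board; the board lies within 0.06 rad of the stop heading; the bottle stands upright on the coaster within 22 mm of its centre; board and bottle at rest (all of step 2 and (distance between truffle1 and dish1a below 0.012 m or distance between truffle1 and dish1b below 0.012 m or distance between truffle1 and dish2a below 0.012 m or distance between truffle1 and dish2b below 0.012 m or distance between truffle1 and dish3a below 0.012 m or distance between truffle1 and dish3b below 0.012 m or (x of truffle1 in the frame of pan between -0.12 and 0.12 m and y of truffle1 in the frame of pan between -0.08 and 0.08 m)) and (distance between truffle2 and dish1a below 0.012 m or distance between truffle2 and dish1b below 0.012 m or distance between truffle2 and dish2a below 0.012 m or distance between truffle2 and dish2b below 0.012 m or distance between truffle2 and dish3a below 0.012 m or distance between truffle2 and dish3b below 0.012 m or (x of truffle2 in the frame of pan between -0.12 and 0.12 m and y of truffle2 in the frame of pan between -0.08 and 0.08 m)) and (distance between truffle3 and dish1a below 0.012 m or distance between truffle3 and dish1b below 0.012 m or distance between truffle3 and dish2a below 0.012 m or distance between truffle3 and dish2b below 0.012 m or distance between truffle3 and dish3a below 0.012 m or distance between truffle3 and dish3b below 0.012 m or (x of truffle3 in the frame of pan between -0.12 and 0.12 m and y of truffle3 in the frame of pan between -0.08 and 0.08 m)) and (distance between truffle4 and dish1a below 0.012 m or distance between truffle4 and dish1b below 0.012 m or distance between truffle4 and dish2a below 0.012 m or distance between truffle4 and dish2b below 0.012 m or distance between truffle4 and dish3a below 0.012 m or distance between truffle4 and dish3b below 0.012 m or (x of truffle4 in the frame of pan between -0.12 and 0.12 m and y of truffle4 in the frame of pan between -0.08 and 0.08 m)) and (distance between truffle5 and dish1a below 0.012 m or distance between truffle5 and dish1b below 0.012 m or distance between truffle5 and dish2a below 0.012 m or distance between truffle5 and dish2b below 0.012 m or distance between truffle5 and dish3a below 0.012 m or distance between truffle5 and dish3b below 0.012 m or (x of truffle5 in the frame of pan between -0.12 and 0.12 m and y of truffle5 in the frame of pan between -0.08 and 0.08 m)) and (distance between truffle6 and dish1a below 0.012 m or distance between truffle6 and dish1b below 0.012 m or distance between truffle6 and dish2a below 0.012 m or distance between truffle6 and dish2b below 0.012 m or distance between truffle6 and dish3a below 0.012 m or distance between truffle6 and dish3b below 0.012 m or (x of truffle6 in the frame of pan between -0.12 and 0.12 m and y of truffle6 in the frame of pan between -0.08 and 0.08 m)) and (distance between truffle7 and dish1a below 0.012 m or distance between truffle7 and dish1b below 0.012 m or distance between truffle7 and dish2a below 0.012 m or distance between truffle7 and dish2b below 0.012 m or distance between truffle7 and dish3a below 0.012 m or distance between truffle7 and dish3b below 0.012 m or (x of truffle7 in the frame of pan between -0.12 and 0.12 m and y of truffle7 in the frame of pan between -0.08 and 0.08 m)) and z of dish1 in the frame of board between 0.014 and 0.022 m and angle between each of dish1, dish2, dish3, bottle's own z axis and vertical below 0.1 rad and z of dish2 in the frame of board between 0.014 and 0.022 m and z of dish3 in the frame of board between 0.014 and 0.022 m and angle between the x axis of board and the x axis of station, either way round below 0.06 rad and horizontal distance between bottle and coaster below 0.022 m and z of bottle in the frame of coaster between 0.002 and 0.009 m and linear speed of each of bottle, board below 0.02 m/s); the robot touches nothing.
It fails at once if the other bottle or the price card is moved more than 30 mm (distance of any of other_bottle, price_card from where it was at the start of the episode above 0.03 m).
Of dish1, dish2, dish3 only 2 to 3 are there at a start; the rules pass over those that are not, and their reading is None.
Of truffle1, truffle2, truffle3, truffle4, truffle5, truffle6, truffle7 only 6 to 7 are there at a start; the rules pass over those that are not, and their reading is None.
At some moment in a run one of bottle, truffle1, truffle2, truffle3, truffle4, truffle5, truffle6, truffle7 may be knocked a few centimetres aside while the robot is not near it.
Once in a run the grip may slacken for a moment while it holds something.
It also fails if it takes over 210 s, if anything falls off the work surface, if the arm or the gripper's body presses on something with over 40 N, if the wrist force passes 120 N, or if a joint passes its speed limit or range.

## Working session

There is one attempt and no reset: what is moved stays moved. The work goes in short steps, Python scripts to look and compute and a shell command to move; the robot and the scene stay as the last step left them, time stands still between calls to the robot, and variables do not carry over. Pictures are saved under pics/ and viewed, at most 14 in all, crops included, and the job is handed in when it is done.

```bash
ls; mkdir -p pics
python3 - <<'E'
from rig import arm
import cv2,numpy as np
for n in("scene","top"):
    im=arm.get_image(n); cv2.imwrite(f"pics/{n}0.png",im[:,:,::-1]); c=arm.camera_params(n); print(n,c["fx"],c["fy"],c["cx"],c["cy"]); print(np.round(c["T"],3))
s=arm.get_state(); print(s["t"],s["ee_pos"],s["eef_rot"],s["gripper_width"],arm.tcp_to_tips)
E
```

```text
jog.py
pics
rig.py
scene 536.2693196981916 536.2693196981916 323.4567300701474 229.7574686417243
[[-1.160000e-01  8.100000e-01 -5.750000e-01  1.305617e+03]
 [ 9.930000e-01  1.020000e-01 -5.800000e-02  6.916200e+01]
 [ 1.100000e-02 -5.780000e-01 -8.160000e-01  1.103066e+03]
 [ 0.000000e+00  0.000000e+00  0.000000e+00  1.000000e+00]]
top 494.2019242403632 494.2019242403632 331.33418444078086 234.5486844603039
[[-2.60000e-02 -9.87000e-01  1.59000e-01  4.21794e+02]
 [-1.00000e+00  2.80000e-02  1.20000e-02 -6.67700e+00]
 [-1.70000e-02 -1.58000e-01 -9.87000e-01  9.99207e+02]
 [ 0.00000e+00  0.00000e+00  0.00000e+00  1.00000e+00]]
0.1 [209.28406361 535.19912123 301.91474216] [-5.82138721e-01 -3.08668665e+00  2.37084698e-03] 1.0004105542860302 97.19999999999999
```

View pics/scene0.png

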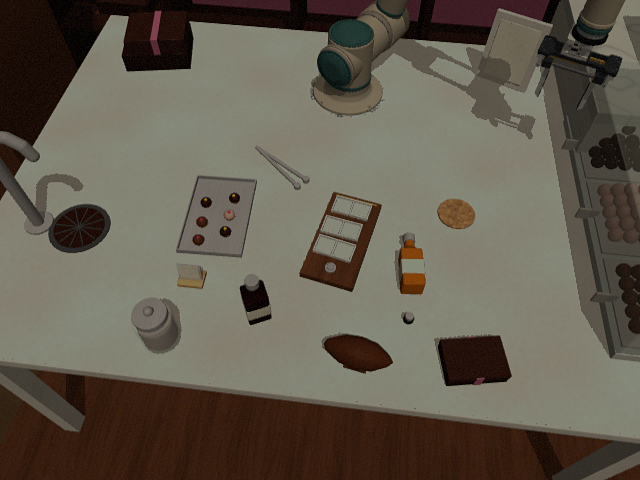

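View pics/top0.png

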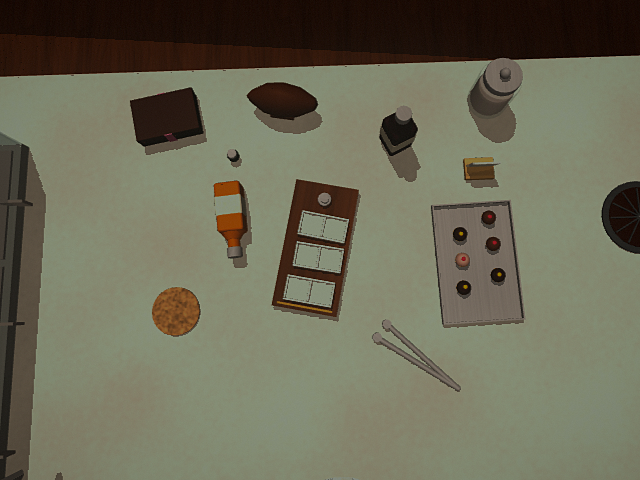

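Three dishes and six truffles: top picture px (488,217), (460,234), (493,244), (462,261), (498,275) and (463,288). The bottle lies with its cap at about px (235,252). The coaster is at (176,311), the pin at (324,199), the stop at (233,155) and the board's free end at about (305,310).

```bash
cat > h.py <<'E'
from rig import arm
import cv2, numpy as np
from scipy.spatial.transform import Rotation as R
def ray(n,uv):
    c=arm.camera_params(n); T=np.array(c["T"])
    return T[:3,3], T[:3,:3]@np.array([(uv[0]-c["cx"])/c["fx"],(uv[1]-c["cy"])/c["fy"],1])
def plane(uv,z,n="top"):
    o,d=ray(n,uv); return o+d*(z-o[2])/d[2]
def tri(a,b):
    (o,d),(p,e)=ray("top",a),ray("scene",b)
    s=np.linalg.lstsq(np.c_[d,-e],p-o,rcond=None)[0]
    A,B=o+d*s[0],p+e*s[1]; return (A+B)/2,np.linalg.norm(A-B)
def proj(P,n="top"):
    c=arm.camera_params(n); q=np.linalg.inv(c["T"])@np.r_[P,1]
    return np.array([c["fx"]*q[0]/q[2]+c["cx"],c["fy"]*q[1]/q[2]+c["cy"]])
def blobs(m,amin=20):
    cs,_=cv2.findContours(m.astype(np.uint8),cv2.RETR_EXTERNAL,cv2.CHAIN_APPROX_NONE)
    return sorted([c for c in cs if cv2.contourArea(c)>=amin],key=lambda c:-cv2.contourArea(c))
def cen(c):
    M=cv2.moments(c); return np.array([M["m10"]/M["m00"],M["m01"]/M["m00"]])
def roi(m,x0,y0,x1,y1):
    o=np.zeros_like(m); o[y0:y1,x0:x1]=m[y0:y1,x0:x1]; return o
def snap(n="top"):
    im=arm.get_image(n)[:,:,:3]; return im,cv2.cvtColor(np.ascontiguousarray(im),cv2.COLOR_RGB2HSV)
def go(P,tilt=None):
    "tool-axis shift from the commanded-ish pose to TCP point P"
    s=arm.get_state(); r=R.from_rotvec(s["eef_rot"]); return r.inv().apply(np.array(P)-s["ee_pos"])
E
python3 - <<'E'
from h import *
im,h=snap(); H,S,V=[h[...,i].astype(int) for i in range(3)]
f=lambda v:np.round(v,1)
for p in [(228,190),(235,253),(176,311),(310,226),(462,261),(488,217),(460,234),(463,288),(498,275),(480,300),(324,199),(233,155),(300,280),(305,309),(200,350),(245,80+130)]: print(p,im[p[1],p[0]],h[p[1],p[0]])
big=cv2.resize(im[170:335,200:540],None,fx=2.3,fy=2.3,interpolation=cv2.INTER_CUBIC); cv2.imwrite("pics/crop0.png",big[:,:,::-1])
E
```

```text
(228, 190) [138  65   5] [ 14 246 138]
(235, 253) [109  99  90] [ 14  44 109]
(176, 311) [127  79  38] [ 14 179 127]
(310, 226) [134 143 121] [ 42  39 143]
(462, 261) [138 107  83] [ 13 102 138]
(488, 217) [108  26  26] [  0 194 108]
(460, 234) [156 124   0] [ 24 255 156]
(463, 288) [39 23 18] [  7 137  39]
(498, 275) [161 119   0] [ 22 255 161]
(480, 300) [112 103  93] [ 16  43 112]
(324, 199) [123 112 101] [ 15  46 123]
(233, 155) [128 117 105] [ 16  46 128]
(300, 280) [139 149 126] [ 43  39 149]
(305, 309) [52 27 17] [  9 172  52]
(200, 350) [134 139 114] [ 36  46 139]
(245, 210) [49 44 34] [20 78 49]
```

View pics/crop0.png

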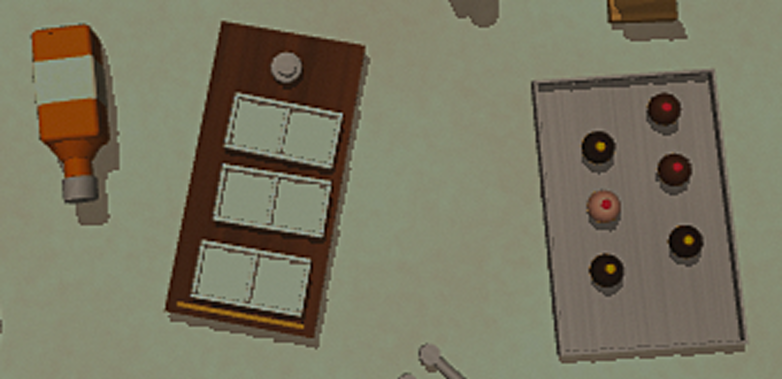

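The crop shows each dish with its divider, six truffles in two columns, and the bottle's cap at top px (234,252), pointing towards the robot.

```bash
cat > meas.py <<'E'
from h import *
f=lambda v:np.round(v,1).tolist()
def dishes(h,box):
    H,S,V=[h[...,i].astype(int) for i in range(3)]
    b=blobs(roi((S>80)&(V<110),*box),800)[0]          # walnut
    fill=np.zeros(V.shape,np.uint8); cv2.drawContours(fill,[cv2.convexHull(b)],-1,1,-1)
    return b,fill
def truf(h,n="top",box=(430,195,530,330)):
    H,S,V=[h[...,i].astype(int) for i in range(3)]
    m=roi((S>75)|(V<45),*box).astype(np.uint8)
    return m
E
python3 - <<'E'
from meas import *
im,h=snap(); H,S,V=[h[...,i].astype(int) for i in range(3)]
# bottle
b=blobs(roi((S>200)&(H<20)&(V>60),200,170,260,270),50)
hull=np.vstack(b); r=cv2.minAreaRect(hull); print("orange px",r, [len(x) for x in b])
cs=roi((S<70)&(V>60)&(H<30),222,240,250,262)
for c in blobs(cs,15): print("cap px",cen(c),f(plane(cen(c),30)),cv2.boundingRect(c))
pts=cv2.boxPoints(r); print("orange box at 52/26", [f(plane(p,40)[:2]) for p in pts])
# coaster
c=blobs(roi((S>110)&(H<20),140,280,215,345),300)[0]; (u,v),rad=cv2.minEnclosingCircle(c); P=plane(cen(c),5); print("coaster",f(P),"diam",f(np.linalg.norm(plane(cen(c)+[rad,0],5)-plane(cen(c)-[rad,0],5))))
# dishes
bd,fill=dishes(h,(262,170,370,330)); print("board corners z18",[f(plane(p,18)[:2]) for p in cv2.boxPoints(cv2.minAreaRect(bd))])
m=(fill>0)&(S<75)&(V>85)
m=cv2.morphologyEx(m.astype(np.uint8),cv2.MORPH_CLOSE,np.ones((3,3)))
for c in blobs(m,60):
    r=cv2.minAreaRect(c); q=[plane(p,28)[:2] for p in cv2.boxPoints(r)]
    print("white",f(plane(r[0],28)),"size",f(np.linalg.norm(q[0]-q[1])),f(np.linalg.norm(q[1]-q[2])),"ang",np.round(np.degrees(np.arctan2(*(q[1]-q[0])[::-1])),1))
# pan
for c in blobs(roi((S<60)&(S>25)&(H<25),425,190,535,335),2000)[:1]:
    print("pan",[f(plane(p,14)[:2]) for p in cv2.boxPoints(cv2.minAreaRect(c))])
t=truf(h)
for c in blobs(t,40):
    (u,v),rad=cv2.minEnclosingCircle(c); a=cv2.contourArea(c); print("tr",f(cen(c)),f(plane(cen(c),18)[:2]),"d",round(2*rad*1.97,1),a)
s=roi((V<60),220,142,245,168)
for c in blobs(s,10): print("stop dark",cen(c),f(plane(cen(c),13)))
for c in blobs(roi((S<70)&(V>90)&(H<30),220,142,245,168),10): print("stop top",cen(c),f(plane(cen(c),26)))
E
```

```text
orange px ((228.70260620117188, 213.69691467285156), (64.93333435058594, 25.591876983642578), 85.10090637207031) [102, 70]
cap px [233.42523364 251.35046729] [549.2, 200.2, 30.0] (227, 247, 14, 10)
cap px [242.51540616 250.46778711] [550.5, 182.2, 30.0] (233, 240, 17, 22)
orange box at 52/26 [[688.5, 239.7], [691.4, 188.3], [560.0, 176.9], [557.0, 227.1]]
coaster [435.6, 321.4, 5.0] diam 98.9
board corners z18 [[441.8, 127.9], [699.6, 78.5], [670.6, -54.2], [415.5, 0.1]]
white [468.2, 52.5, 28.0] size 49.1 95.8 ang -10.8
white [534.0, 33.0, 28.0] size 49.4 95.8 ang -10.2
white [595.0, 22.1, 28.0] size 48.9 95.3 ang -12.1
white [650.6, 18.3, 28.0] size 24.2 24.8 ang -91.7
pan [[635.6, -196.4], [648.1, -364.7], [402.2, -368.4], [390.2, -206.7]]
tr [463.0, 287.2] [467.1, -250.8] d 29.7 154.0
tr [492.7, 243.4] [552.3, -315.7] d 29.9 151.0
tr [497.5, 274.8] [489.5, -320.4] d 30.1 149.5
tr [459.3, 233.8] [573.5, -250.8] d 30.2 149.0
tr [462.0, 259.4] [521.9, -252.7] d 29.6 146.0
tr [488.3, 217.0] [606.1, -311.1] d 29.5 143.0
stop dark [234.44298246 157.93421053] [747.2, 202.9, 13.0]
stop top [231.2233677  152.82817869] [754.0, 206.8, 26.0]
stop top [237.87804878 161.66666667] [734.7, 193.0, 26.0]
```

```bash
python3 jog.py '-36 -15 0 0 0 0;-36 -15 0 0 0 0;-36 -15 0 0 0 0;-36 -15 0 0 0 0;-36 -15 0 0 0 0;-36 -15 0 0 0 0;-36 -15 0 0 0 0;-36 -15 0 0 0 0' 1.0 8
python3 jog.py '-36 -15 0 0 0 0;-36 -15 0 0 0 0;-36 -15 0 0 0 0;-36 -15 0 0 0 0;0 0 12 0 0 -0.116;0 0 12 0 0 -0.116;0 0 12 0 0 -0.116;0 0 12 0 0 -0.116' - -
python3 -c "
from h import *
s=arm.get_state();print(s['joint_pos'],R.from_rotvec(s['eef_rot']).as_matrix().round(3),s['contact_force']);print(go([550,200.5,105]))"
```

```text
t: 0.87
ee_pos: [434.9, 317.3, 302.7]
eef_rot: [-0.582, -3.087, -0.0]
contact_force: [0.1, 1.2, 0.7]
gripper_width: 0.999
grip_force: 0.0
[ 5.00959490e-01  2.20667060e-01  1.58167170e+00  1.44619502e-04
  1.33916001e+00 -6.97130293e-01] [[-0.931  0.364  0.   ]
 [ 0.364  0.931  0.   ]
 [ 0.     0.    -1.   ]] [0.0769046  1.16015034 0.69780652]
[-149.73382358  -66.90219354  197.65605316]Traceback (most recent call last):
  File "jog.py", line 5, in <module>
    connect(sys.argv[1:4])
    ~~~~~~~^^^^^^^^^^^^^^^
ValueError: could not convert string to float: '-'
```

```bash
python3 jog.py '-37.5 -16.7 0 0 0 0;-37.5 -16.7 0 0 0 0;-37.5 -16.7 0 0 0 0;-37.5 -16.7 0 0 0 0;0 0 20 0 0 -0.116;0 0 20 0 0 -0.116;0 0 20 0 0 -0.116;0 0 20 0 0 -0.116'
python3 jog.py '0 0 0 0 0 0;0 0 0 0 0 0'
python3 -c "
from h import *
s=arm.get_state();print(s['joint_pos'],R.from_rotvec(s['eef_rot']).as_matrix().round(3));print(go([550,200.5,105]))"
```

```text
t: 1.53
ee_pos: [549.5, 201.5, 221.6]
eef_rot: [0.15, -3.138, -0.0]
contact_force: [0.5, 0.2, -0.6]
gripper_width: 0.998
grip_force: 0.0
t: 1.7
ee_pos: [548.8, 201.8, 221.8]
eef_rot: [0.138, -3.136, 0.001]
contact_force: [0.2, 0.6, -0.5]
gripper_width: 0.998
grip_force: 0.0
[ 2.33395341e-01  3.46485797e-01  1.60939710e+00  1.06649714e-04
  1.18844907e+00 -1.42552769e+00] [[-0.996 -0.088 -0.003]
 [-0.088  0.996 -0.001]
 [ 0.003 -0.    -1.   ]]
[ -1.38422129  -1.39622846 116.78292465]
```

```bash
python3 jog.py '-1.4 -1.4 30 0 0 0;0 0 30 0 0 0;0 0 30 0 0 0;0 0 20 0 0 0;0 0 6 0 0 0;0 0 0 0 0 0'
python3 jog.py '0 0 0 0 0 0;0 0 0 0 0 0;0 0 0 0 0 0;0 0 0 0 0 0;0 0 0 0 0 0;0 0 0 0 0 0;0 0 0 0 0 0;0 0 0 0 0 0' 0 8
python3 -c "
from h import *
im,h=snap();cv2.imwrite('pics/g1.png',cv2.resize(im[150:330,130:330],None,fx=2.5,fy=2.5)[:,:,::-1])"
```

```text
t: 2.2
ee_pos: [550.8, 200.9, 106.4]
eef_rot: [0.141, -3.137, 0.0]
contact_force: [-0.9, 0.1, 0.1]
gripper_width: 1.0
grip_force: 0.0
t: 2.87
ee_pos: [550.8, 200.8, 106.8]
eef_rot: [-0.143, 3.138, 0.0]
contact_force: [1.1, -0.4, 0.5]
gripper_width: 0.471
grip_force: 0.0
```

```bash
python3 jog.py '0 0 0 0 0 0;0 0 0 0 0 0;0 0 0 0 0 0;0 0 0 0 0 0;0 0 0 0 0 0;0 0 0 0 0 0' 0 8
```

```text
t: 3.42
ee_pos: [550.7, 200.7, 106.6]
eef_rot: [0.143, -3.138, 0.0]
contact_force: [0.5, -0.5, -0.6]
gripper_width: 0.317
grip_force: 8.0
```

```bash
python3 jog.py '-1 0 -12 0 0 0;-3 0 -12 0 0 0;-5 0 -12 0 0 0;-7 0 -12 0 0 0;-8 0 -11 0 0 0;-9 0 -10 0 0 0;-10 0 -9 0 0 0;-10 0 -8 0 0 0'
python3 jog.py '-10 0 -8 0 0 0;-12 0 -8 0 0 0;-12 0 -8 0 0 0;0 0 -15 0 0 0;0 0 -20 0 0 0;0 0 -20 0 0 0;0 0 -20 0 0 0;0 0 0 0 0 0'
python3 -c "
from h import *
im,h=snap('scene');cv2.imwrite('pics/g2.png',cv2.resize(im[100:340,300:560],None,fx=2.3,fy=2.3)[:,:,::-1])"
```

```text
t: 4.08
ee_pos: [603.2, 205.6, 193.1]
eef_rot: [0.143, -3.137, -0.0]
contact_force: [-0.7, -0.7, -0.7]
gripper_width: 0.318
grip_force: 8.0
t: 4.75
ee_pos: [638.9, 209.2, 295.3]
eef_rot: [-0.143, 3.132, 0.002]
contact_force: [0.7, 0.6, -1.8]
gripper_width: 0.319
grip_force: 8.0
```

View pics/g2.png

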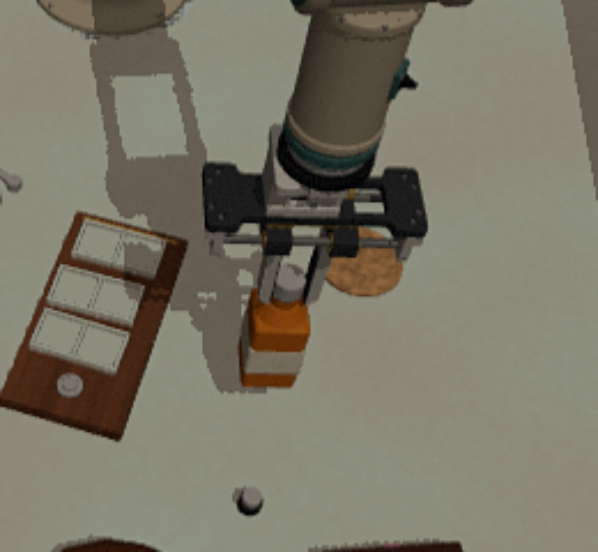

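Run:
```python
from h import *
s=arm.get_state(); e=s['ee_pos']; print(s['contact_force'])
for th in range(0,70,10):
    t=np.radians(th); S,C=np.sin(t),np.cos(t)
    c=np.array([e[0],e[1],e[2]-79])
    P=lambda a,b:np.round(proj(c+np.array([a*S+b*C,a*.0,-a*C+b*S]),"scene"))
    print(th,"bottom front",P(140,26),"body top front",P(40,26),"bottom rear",P(140,-26),"cap",P(0,0))
```

```text
[ 0.50723386 -0.66102571 -2.97349274]
0 bottom front [414. 270.] body top front [421. 245.] bottom rear [414. 250.] cap [424. 224.]
10 bottom front [414. 277.] body top front [421. 246.] bottom rear [414. 260.] cap [424. 224.]
20 bottom front [414. 284.] body top front [422. 247.] bottom rear [414. 269.] cap [424. 224.]
30 bottom front [415. 289.] body top front [422. 247.] bottom rear [414. 277.] cap [424. 224.]
40 bottom front [416. 292.] body top front [423. 246.] bottom rear [414. 283.] cap [424. 224.]
50 bottom front [418. 293.] body top front [423. 244.] bottom rear [415. 288.] cap [424. 224.]
60 bottom front [419. 292.] body top front [424. 242.] bottom rear [416. 292.] cap [424. 224.]
```

Comparing edges at known sizes, the bottle hangs plumb from the cap: its bottom front edge is at scene px (417,267), against 270 predicted for 0° tilt. Next I carry it to the coaster.

```bash
python3 jog.py '8 5 0 0 0 0;20 13 0 0 0 0;30 20 0 0 0 0;38 26 0 0 0 0;38 26 0 0 0 0;30 20 0 0 0 0;20 14 0 0 0 0;8 6 0 0 0 0'
python3 jog.py '0 0 0 0 0 0;0 0 0 0 0 0;0 0 0 0 0 0;0 0 0 0 0 0'
python3 - <<'E'
from h import *
print(go([435.6,321.4,240]))
im,h=snap('scene');cv2.imwrite('pics/g3.png',cv2.resize(im[100:340,340:580],None,fx=2.3,fy=2.3)[:,:,::-1])
s=arm.get_state(); e=s['ee_pos']
for th in (-30,-20,-10,0,10,20):
    t=np.radians(th); S,C=np.sin(t),np.cos(t)
    c=np.array([e[0],e[1],e[2]-79])
    P=lambda a,b:np.round(proj(c+np.array([a*S+b*C,a*.0,-a*C+b*S]),"scene"))
    print(th,"bottom front",P(140,26),"body top front",P(40,26))
H,S,V=[h[...,i].astype(int) for i in range(3)]
for c in blobs(roi((S>200)&(H<20)&(V>50),380,150,520,330),50): print(cv2.boundingRect(c))
E
```

```text
t: 5.47
ee_pos: [436.7, 317.3, 289.7]
eef_rot: [0.147, -3.132, 0.001]
contact_force: [-0.1, 0.1, -2.5]
gripper_width: 0.316
grip_force: 8.0
t: 5.8
ee_pos: [443.4, 315.8, 291.2]
eef_rot: [-0.141, 3.138, -0.001]
contact_force: [-0.3, 0.5, -2.8]
gripper_width: 0.318
grip_force: 8.0
[ 7.29683992  6.34131081 51.18845796]
-30 bottom front [459. 182.] body top front [467. 174.]
-20 bottom front [458. 191.] body top front [468. 177.]
-10 bottom front [458. 199.] body top front [468. 179.]
0 bottom front [459. 207.] body top front [468. 180.]
10 bottom front [460. 213.] body top front [469. 181.]
20 bottom front [461. 218.] body top front [470. 181.]
(456, 164, 24, 24)
(451, 198, 21, 7)
```

View pics/g3.png

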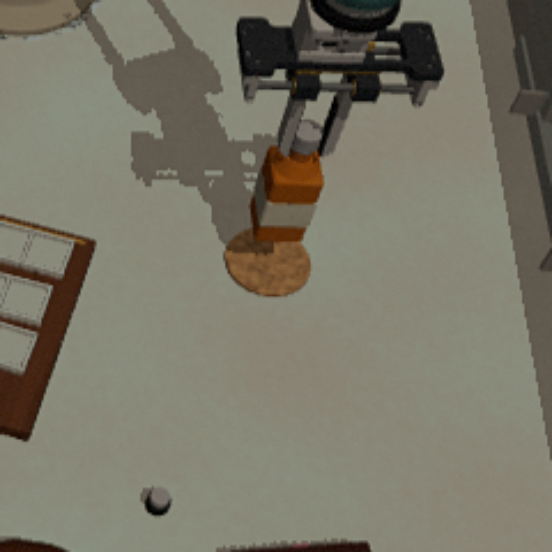

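```bash
python3 jog.py '3.5 3 5 0 0 0;3.5 3 10 0 0 0;0 0 12 0 0 0;0 0 12 0 0 0;0 0 8 0 0 0;0 0 4 0 0 0;0 0 0 0 0 0;0 0 0 0 0 0'
python3 jog.py '0 0 3 0 0 0;0 0 3 0 0 0;0 0 3 0 0 0;0 0 2 0 0 0'
```

```text
t: 6.52
ee_pos: [434.6, 321.8, 240.6]
eef_rot: [0.143, -3.138, -0.0]
contact_force: [0.1, -0.4, -3.4]
gripper_width: 0.321
grip_force: 8.0
t: 6.85
ee_pos: [434.5, 321.7, 229.5]
eef_rot: [-0.143, 3.138, 0.0]
contact_force: [0.9, 0.3, -3.2]
gripper_width: 0.32
grip_force: 8.0
```

```bash
python3 jog.py '0 0 2 0 0 0;0 0 2 0 0 0;0 0 1 0 0 0'; python3 jog.py '0 0 2 0 0 0;0 0 1 0 0 0'; python3 jog.py '0 0 2 0 0 0;0 0 1 0 0 0'
```

```text
t: 7.1
ee_pos: [435.1, 322.2, 226.8]
eef_rot: [-0.143, 3.136, 0.002]
contact_force: [-2.3, -0.9, 11.4]
gripper_width: 0.317
grip_force: 8.0
t: 7.27
ee_pos: [435.3, 322.2, 224.3]
eef_rot: [-0.143, 3.135, 0.003]
contact_force: [-2.2, -1.5, 10.6]
gripper_width: 0.315
grip_force: 8.0
t: 7.43
ee_pos: [436.0, 322.2, 221.6]
eef_rot: [-0.144, 3.133, 0.003]
contact_force: [0.1, -1.9, 11.1]
gripper_width: 0.318
grip_force: 8.0
```

```bash
python3 jog.py '0 0 -1 0 0 0;0 0 0 0 0 0;0 0 0 0 0 0;0 0 0 0 0 0;0 0 0 0 0 0;0 0 0 0 0 0' 0.75; python3 jog.py '0 0 -12 0 0 0;0 0 -25 0 0 0;0 0 -30 0 0 0;0 0 -30 0 0 0;0 -20 0 0 0 0;0 -30 0 0 0 0;0 -35 0 0 0 0;0 -35 0 0 0 0'
python3 - <<'E'
from h import *
im,h=snap('scene');cv2.imwrite('pics/g4.png',cv2.resize(im[100:340,340:580],None,fx=2.3,fy=2.3)[:,:,::-1])
im,h=snap('top');cv2.imwrite('pics/t4.png',cv2.resize(im[170:410,100:420],None,fx=2.3,fy=2.3)[:,:,::-1])
E
```

```text
t: 7.93
ee_pos: [434.5, 321.7, 219.4]
eef_rot: [0.143, -3.138, 0.0]
contact_force: [0.7, -0.5, -0.0]
gripper_width: 0.701
grip_force: 0.0
t: 8.6
ee_pos: [445.3, 201.4, 316.7]
eef_rot: [-0.146, 3.138, 0.0]
contact_force: [0.7, -0.7, 0.4]
gripper_width: 0.75
grip_force: 0.0
```

View pics/t4.png

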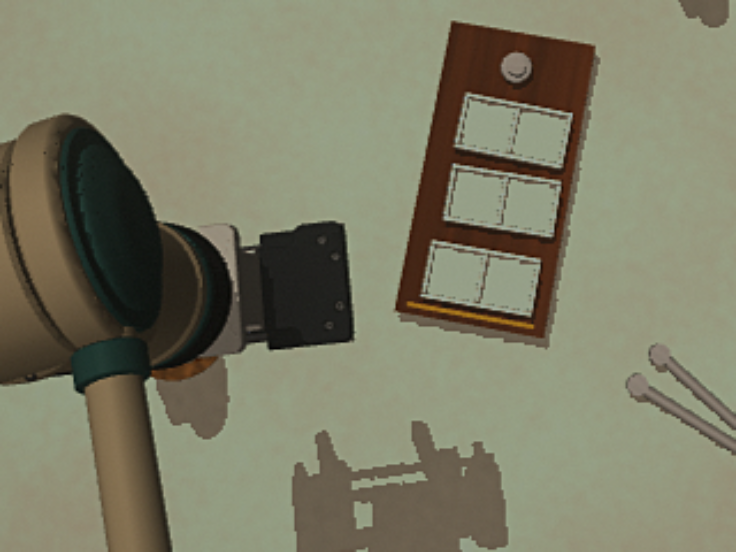

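```bash
python3 jog.py '0 -25 0 0 0 0;0 -38 0 0 0 0;0 -40 0 0 0 0;0 -40 0 0 0 0;0 -40 0 0 0 0;0 -40 0 0 0 0;0 -40 0 0 0 0;0 -30 0 0 0 0' 0.42 12; python3 jog.py '0 0 0 0 0 0.124;0 0 0 0 0 0.124;0 0 0 0 0 0.124;0 0 0 0 0 0.124;0 0 0 0 0 0.124;0 0 0 0 0 0.124;0 0 0 0 0 0.124;0 0 0 0 0 0.124';python3 jog.py '0 0 0 0 0 0.124;0 0 0 0 0 0.124;0 0 0 0 0 0.124;0 0 0 0 0 0.124;0 0 0 0 0 0.124;0 0 0 0 0 0.124;0 0 0 0 0 0.124;0 0 0 0 0 0'
cat >> meas.py <<'E'
def bottle():
    im,h=snap(); H,S,V=[h[...,i].astype(int) for i in range(3)]
    m=(S>180)&(H<20)&(V>50)
    return im,h
PK={k:np.array(c)+sg*np.array([4.5,22.6]) for k,(c,sg) in {"1L":((468.2,52.5),1),"1R":((468.2,52.5),-1),"2L":((534,33),1),"2R":((534,33),-1),"3L":((595,22.1),1),"3R":((595,22.1),-1)}.items()}
def trufs():
    im,h=snap(); return [(f(plane(cen(c),18)[:2]),round(cv2.contourArea(c))) for c in blobs(truf(h),40)]
def rep(p=None,z=190):
    s=arm.get_state(); y=R.from_rotvec(s["eef_rot"]).as_matrix()
    print("t",round(s["t"],1),"tool x",y[:2,0].round(3),"y",y[:2,1].round(3),"z",y[:,2].round(3),"j",np.round(s["joint_pos"],2),"ee",f(s["ee_pos"]))
    if p is not None: print("go",f(go([p[0],p[1],z])))
E
python3 - <<'E'
from meas import *
rep((467.1,-250.8),200); print(trufs())
im,h=snap();cv2.imwrite('pics/t5.png',cv2.resize(im[170:410,100:420],None,fx=2.3,fy=2.3)[:,:,::-1])
E
```

```text
t: 9.37
ee_pos: [472.6, -91.8, 316.7]
eef_rot: [-0.142, 3.138, -0.001]
contact_force: [0.9, -0.3, -0.0]
gripper_width: 0.421
grip_force: 0.0
t: 10.03
ee_pos: [472.6, -88.9, 316.5]
eef_rot: [-1.376, -2.824, -0.001]
contact_force: [-0.4, 0.8, -0.3]
gripper_width: 0.417
grip_force: 0.0
t: 10.7
ee_pos: [472.6, -88.9, 316.5]
eef_rot: [-2.431, -1.989, -0.001]
contact_force: [-0.3, 0.6, -0.2]
gripper_width: 0.421
grip_force: 0.0
t 10.7 tool x [0.198 0.98 ] y [ 0.98  -0.198] z [ 0.     0.001 -1.   ] j [-0.33  0.13  1.67  0.    1.35 -0.13] ee [472.6, -88.9, 316.5]
go [-159.8, 26.7, 116.4]
[([524.3, -284.8], 10212)]
```

View pics/t5.png

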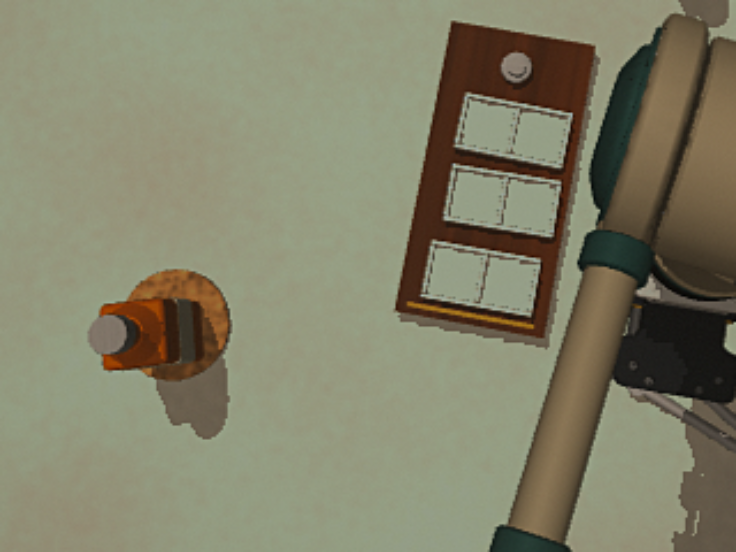

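The bottle now stands upright on the coaster (crop body centre about (150,335)). Next I move over the first truffle and check the pan through the scene camera.

```bash
python3 jog.py '-20 3 12 0 0 0;-28 4 16 0 0 0;-32 5 20 0 0 0;-32 5 20 0 0 0;-28 5 20 0 0 0;-20 4 16 0 0 0;0 0 0 0 0 0'
cat >> meas.py <<'E'
def truS(box=(180,178,258,256)):
    im,h=snap("scene"); H,S,V=[h[...,i].astype(int) for i in range(3)]
    m=roi((S>75)|(V<45),*box); return [(np.round(cen(c)).tolist(),f(plane(cen(c),18,"scene")[:2]),round(cv2.contourArea(c))) for c in blobs(m,25)]
E
python3 - <<'E'
from meas import *
print("cap",f(plane((147,315.7),155)))
rep((467.1,-250.8),107.2); print(trufs()); print(*truS(),sep="\n")
E
```

```text
t: 11.38
ee_pos: [465.3, -254.2, 209.3]
eef_rot: [-2.428, -1.988, 0.004]
contact_force: [-0.3, 0.7, 0.0]
gripper_width: 0.422
grip_force: 0.0
cap [426.9, 320.0, 155.0]
t 11.4 tool x [0.197 0.98 ] y [ 0.98  -0.197] z [-0.004  0.002 -1.   ] j [-0.63  0.28  1.74 -0.    1.12 -0.43] ee [465.3, -254.2, 209.3]
go [3.7, 1.6, 102.1]
[([488.3, -330.1], 5249), ([467.2, -250.8], 153), ([573.5, -250.7], 148), ([521.9, -252.7], 146)]
([198.0, 239.0], [607.9, -308.1], 82)
([201.0, 222.0], [554.6, -313.2], 82)
([225.0, 231.0], [576.4, -248.4], 80)
([229.0, 215.0], [524.4, -249.8], 78)
([206.0, 202.0], [492.5, -317.8], 73)
([234.0, 198.0], [469.9, -248.5], 73)
```

```bash
python3 jog.py '5 2.5 25 0 0 0;0 0 30 0 0 0;0 0 25 0 0 0;0 0 16 0 0 0;0 0 6 0 0 0;0 0 0 0 0 0'; python3 jog.py '0 0 0 0 0 0;0 0 0 0 0 0;0 0 0 0 0 0;0 0 0 0 0 0' 0 12; python3 jog.py '0 0 -15 0 0 0;0 0 -25 0 0 0;0 0 -30 0 0 0;15 -3 -10 0 0 0;35 -6 0 0 0 0;40 -8 0 0 0 0;40 -8 0 0 0 0;40 -8 0 0 0 0';python3 jog.py '40 -8 0 0 0 0;40 -8 0 0 0 0;40 -6 0 0 0 0;20 -4 0 0 0 0;10 0 0 0 0 0;0 0 0 0 0 0'
python3 - <<'E'
from meas import *
rep(PK["1L"]+[1.2,1.3],128); print(trufs()); print(len(truS()))
E
```

```text
t: 11.98
ee_pos: [469.6, -245.7, 110.4]
eef_rot: [-2.427, -1.992, 0.0]
contact_force: [0.3, -0.9, -0.1]
gripper_width: 0.418
grip_force: 0.0
t: 12.32
ee_pos: [470.6, -247.4, 112.2]
eef_rot: [2.428, 1.989, 0.002]
contact_force: [-0.1, 1.3, 5.4]
gripper_width: 0.303
grip_force: 12.0
t: 12.98
ee_pos: [469.8, -71.7, 190.7]
eef_rot: [-2.431, -1.989, -0.001]
contact_force: [0.6, 0.4, -0.1]
gripper_width: 0.303
grip_force: 12.0
t: 13.48
ee_pos: [474.4, 80.3, 190.6]
eef_rot: [-2.427, -1.995, -0.001]
contact_force: [0.3, -1.1, -0.2]
gripper_width: 0.306
grip_force: 12.0
t 13.5 tool x [0.193 0.981] y [ 0.981 -0.193] z [ 0.  0. -1.] j [0.02 0.23 1.87 0.   1.04 0.22] ee [474.4, 80.3, 190.6]
go [-3.9, 0.3, 62.6]
[([489.6, -320.3], 148), ([552.4, -315.6], 148), ([573.6, -250.7], 147), ([521.9, -252.7], 146), ([606.1, -311.1], 142)]
5
```

```bash
python3 jog.py '-4 0 15 0 0 0;0 0 20 0 0 0;0 0 15 0 0 0;0 0 6 0 0 0;0 0 1 0 0 0;0 0 0 0 0 0'; python3 jog.py '0 0 1 0 0 0;0 0 1 0 0 0;0 0 0 0 0 0'; python3 jog.py '0 0 0 0 0 0;0 0 0 0 0 0;0 0 0 0 0 0;0 0 0 0 0 0' 0.42 12; python3 jog.py '0 0 -15 0 0 0;0 0 -25 0 0 0;0 0 -25 0 0 0;-20 5 0 0 0 0;-35 10 0 0 0 0;-40 12 0 0 0 0;-40 14 0 0 0 0;-40 14 0 0 0 0';python3 jog.py '-40 14 0 0 0 0;-40 14 0 0 0 0;-35 12 0 0 0 0;-25 10 0 0 0 0;-10 5 0 0 0 0;0 0 0 0 0 0'
python3 - <<'E'
from meas import *
rep(np.array((521.9,-252.7))+[1.2,1.3],108);print(trufs()); print(*truS(),sep="\n")
im,h=snap();cv2.imwrite('pics/t6.png',cv2.resize(im[170:335,240:540],None,fx=2.5,fy=2.5)[:,:,::-1])
E
```

```text
t: 14.08
ee_pos: [474.0, 73.2, 133.7]
eef_rot: [2.432, 1.989, -0.001]
contact_force: [-0.1, -0.3, 0.2]
gripper_width: 0.303
grip_force: 12.0
t: 14.33
ee_pos: [474.5, 74.0, 132.4]
eef_rot: [2.429, 1.99, 0.002]
contact_force: [0.4, -1.2, 2.6]
gripper_width: 0.307
grip_force: 12.0
t: 14.67
ee_pos: [473.9, 74.4, 131.6]
eef_rot: [-2.43, -1.991, 0.0]
contact_force: [0.3, 0.2, 0.5]
gripper_width: 0.421
grip_force: 0.0
t: 15.33
ee_pos: [493.0, -108.0, 196.8]
eef_rot: [2.429, 1.992, 0.001]
contact_force: [1.2, 0.4, -0.4]
gripper_width: 0.42
grip_force: 0.0
t: 15.83
ee_pos: [518.0, -265.2, 196.2]
eef_rot: [2.433, 1.987, 0.0]
contact_force: [0.6, -0.0, 0.4]
gripper_width: 0.418
grip_force: 0.0
t 15.8 tool x [0.199 0.98 ] y [ 0.98  -0.199] z [ 0. -0. -1.] j [-0.59  0.36  1.65 -0.    1.12 -0.39] ee [518.0, -265.2, 196.2]
go [14.6, 2.2, 88.2]
[([512.2, -331.8], 6220), ([573.6, -250.7], 147), ([521.9, -252.7], 146)]
([205.0, 181.0], [422.3, -335.9], 182)
([202.0, 222.0], [554.5, -313.1], 83)
([198.0, 239.0], [607.9, -308.1], 82)
([225.0, 231.0], [576.2, -248.6], 79)
([206.0, 202.0], [491.9, -317.9], 78)
([229.0, 215.0], [524.4, -249.8], 78)
```

View pics/t6.png

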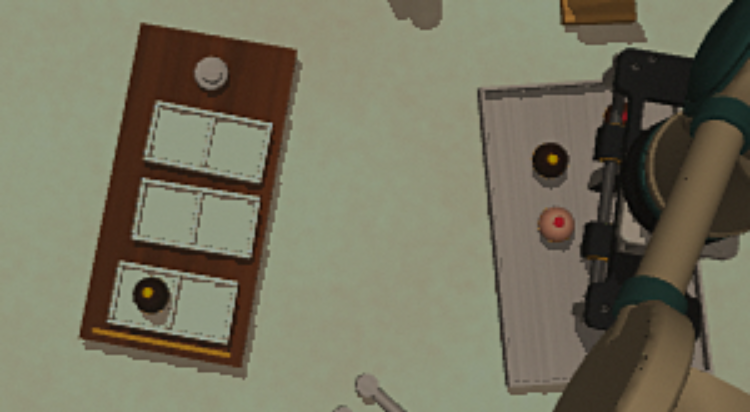

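The dark truffle sits in the left pocket of the nearest dish (crop (150,294)), and the pocket fit is good. Next is the pink one into the middle dish.

```bash
python3 jog.py '10 2 15 0 0 0;4.5 0 25 0 0 0;0 0 25 0 0 0;0 0 16 0 0 0;0 0 6 0 0 0;0 0 0 0 0 0'; python3 jog.py '0 0 0 0 0 0;0 0 0 0 0 0;0 0 0 0 0 0;0 0 0 0 0 0' 0 12; python3 jog.py '0 0 -15 0 0 0;0 0 -25 0 0 0;0 0 -30 0 0 0;15 -2 -10 0 0 0;35 -5 0 0 0 0;40 -6 0 0 0 0;40 -6 0 0 0 0;40 -6 0 0 0 0';python3 jog.py '40 -6 0 0 0 0;40 -6 0 0 0 0;30 -5 0 0 0 0;20 -3 0 0 0 0;5 0 0 0 0 0;0 0 0 0 0 0'
python3 - <<'E'
from meas import *
rep(PK["2L"]+[1.2,1.3],131.5); print(trufs()); print(len(truS()))
E
```

```text
t: 16.48
ee_pos: [521.3, -246.8, 108.4]
eef_rot: [-2.425, -1.991, 0.001]
contact_force: [-0.1, 0.7, -0.7]
gripper_width: 0.418
grip_force: 0.0
t: 16.82
ee_pos: [523.0, -249.4, 111.0]
eef_rot: [2.429, 1.989, 0.002]
contact_force: [0.8, 1.2, 3.1]
gripper_width: 0.303
grip_force: 12.0
t: 17.48
ee_pos: [530.5, -75.3, 189.6]
eef_rot: [-2.431, -1.989, -0.001]
contact_force: [0.6, 0.1, -1.2]
gripper_width: 0.304
grip_force: 12.0
t: 17.98
ee_pos: [537.6, 60.6, 189.5]
eef_rot: [-2.427, -1.995, -0.0]
contact_force: [-0.2, 0.6, 0.2]
gripper_width: 0.302
grip_force: 12.0
t 18.0 tool x [0.194 0.981] y [ 0.981 -0.194] z [-0.  0. -1.] j [-0.02  0.31  1.75  0.    1.08  0.18] ee [537.6, 60.6, 189.5]
go [-3.2, 2.7, 58.0]
[([489.6, -320.3], 148), ([552.3, -315.6], 148), ([573.5, -250.7], 146), ([606.2, -311.1], 144)]
4
```

```bash
python3 jog.py '-3 2.5 15 0 0 0;0 0 20 0 0 0;0 0 15 0 0 0;0 0 6 0 0 0;0 0 1 0 0 0;0 0 0 0 0 0'; python3 jog.py '0 0 1 0 0 0;0 0 1 0 0 0;0 0 0 0 0 0'; python3 jog.py '0 0 0 0 0 0;0 0 0 0 0 0;0 0 0 0 0 0;0 0 0 0 0 0' 0.42 12; python3 jog.py '0 0 -15 0 0 0;0 0 -25 0 0 0;0 0 -25 0 0 0;-20 6 0 0 0 0;-35 12 0 0 0 0;-38 13 0 0 0 0;-38 13 0 0 0 0;-38 13 0 0 0 0';python3 jog.py '-38 13 0 0 0 0;-38 13 0 0 0 0;-30 8 0 0 0 0;-15 4 0 0 0 0;-3 0 0 0 0 0;0 0 0 0 0 0'
python3 - <<'E'
from meas import *
rep(np.array((573.5,-250.7))+[1.2,1.3],109);print(trufs()); print(*truS(),sep="\n")
im,h=snap();cv2.imwrite('pics/t7.png',cv2.resize(im[170:335,240:540],None,fx=2.5,fy=2.5)[:,:,::-1])
E
```

```text
t: 18.58
ee_pos: [540.1, 54.3, 132.6]
eef_rot: [-2.431, -1.989, 0.001]
contact_force: [0.3, -0.6, 0.2]
gripper_width: 0.3
grip_force: 12.0
t: 18.83
ee_pos: [540.4, 55.1, 131.3]
eef_rot: [2.43, 1.99, 0.002]
contact_force: [-0.0, 0.4, -0.9]
gripper_width: 0.302
grip_force: 12.0
t: 19.17
ee_pos: [540.1, 55.3, 130.8]
eef_rot: [2.43, 1.991, 0.001]
contact_force: [-0.1, -0.1, -0.1]
gripper_width: 0.421
grip_force: 0.0
t: 19.83
ee_pos: [562.7, -123.1, 195.9]
eef_rot: [2.429, 1.992, 0.001]
contact_force: [0.4, 0.5, 0.2]
gripper_width: 0.422
grip_force: 0.0
t: 20.33
ee_pos: [575.1, -250.6, 195.3]
eef_rot: [-2.43, -1.988, -0.0]
contact_force: [-1.3, 0.6, 0.1]
gripper_width: 0.42
grip_force: 0.0
t 20.3 tool x [0.198 0.98 ] y [ 0.98  -0.198] z [-0.001  0.001 -1.   ] j [-0.52  0.43  1.55  0.    1.17 -0.32] ee [575.1, -250.6, 195.3]
go [1.0, -0.5, 86.3]
[([498.8, -307.5], 8166)]
([204.0, 193.0], [463.4, -328.4], 930)
([198.0, 239.0], [608.0, -308.3], 84)
([201.0, 222.0], [554.5, -313.5], 82)
([225.0, 231.0], [576.2, -248.5], 81)
```

```bash
python3 jog.py '1 0 20 0 0 0;0 0 24 0 0 0;0 0 22 0 0 0;0 0 14 0 0 0;0 0 6 0 0 0;0 0 0 0 0 0'; python3 jog.py '0 0 0 0 0 0;0 0 0 0 0 0;0 0 0 0 0 0;0 0 0 0 0 0' 0 12; python3 jog.py '0 0 -15 0 0 0;0 0 -25 0 0 0;0 0 -30 0 0 0;15 -2 -10 0 0 0;35 -3 0 0 0 0;40 -5 0 0 0 0;40 -5 0 0 0 0;40 -5 0 0 0 0';python3 jog.py '38 -4 0 0 0 0;38 -4 0 0 0 0;25 -3 0 0 0 0;17 -2 0 0 0 0;5 0 0 0 0 0;0 0 0 0 0 0'
python3 - <<'E'
from meas import *
rep(PK["3L"]+[1.2,1.3],131.5); print(trufs()); print(len(truS()))
im,h=snap("scene");cv2.imwrite('pics/t8.png',cv2.resize(im[170:300,170:430],None,fx=3,fy=3)[:,:,::-1])
E
```

```text
t: 20.98
ee_pos: [575.1, -247.7, 108.4]
eef_rot: [-2.426, -1.991, 0.001]
contact_force: [0.2, 0.4, -0.7]
gripper_width: 0.422
grip_force: 0.0
t: 21.32
ee_pos: [576.4, -249.9, 110.9]
eef_rot: [2.429, 1.99, 0.002]
contact_force: [-0.2, 1.3, 2.6]
gripper_width: 0.305
grip_force: 12.0
t: 21.98
ee_pos: [589.0, -76.7, 189.6]
eef_rot: [-2.431, -1.989, -0.001]
contact_force: [0.1, -0.1, -0.1]
gripper_width: 0.304
grip_force: 12.0
t: 22.48
ee_pos: [600.6, 45.9, 189.5]
eef_rot: [-2.427, -1.994, -0.0]
contact_force: [-1.2, -0.9, -0.3]
gripper_width: 0.304
grip_force: 12.0
t 22.5 tool x [0.194 0.981] y [ 0.981 -0.194] z [-0.  0. -1.] j [-0.04  0.4   1.62  0.    1.13  0.16] ee [600.6, 45.9, 189.5]
go [0.1, 0.1, 58.0]
[([552.2, -315.7], 150), ([489.6, -320.2], 148), ([606.1, -311.1], 143)]
3
```

View pics/t8.png

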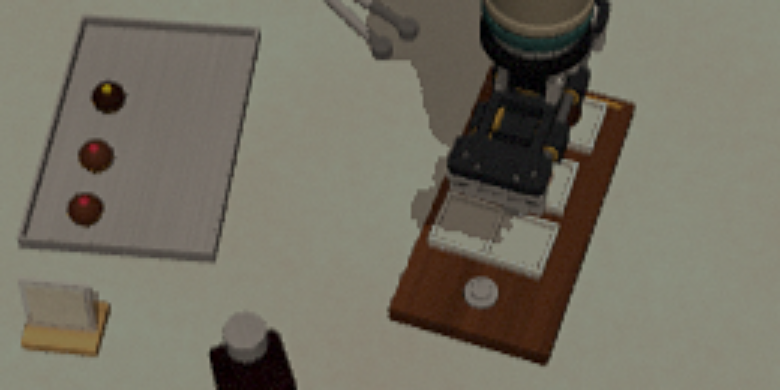

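```bash
python3 jog.py '0 0 15 0 0 0;0 0 20 0 0 0;0 0 15 0 0 0;0 0 6 0 0 0;0 0 1 0 0 0;0 0 0 0 0 0'; python3 jog.py '0 0 1 0 0 0;0 0 1 0 0 0;0 0 0 0 0 0'; python3 jog.py '0 0 0 0 0 0;0 0 0 0 0 0;0 0 0 0 0 0;0 0 0 0 0 0' 0.42 12; python3 jog.py '0 0 -15 0 0 0;0 0 -25 0 0 0;0 0 -25 0 0 0;-20 -3 0 0 0 0;-38 -4 0 0 0 0;-38 -4 0 0 0 0;-38 -4 0 0 0 0;-38 -4 0 0 0 0';python3 jog.py '-38 -4 0 0 0 0;-38 -4 0 0 0 0;-38 -4 0 0 0 0;-38 -3 0 0 0 0;-30 -2 0 0 0 0;-20 0 0 0 0 0;-5 0 0 0 0 0;0 0 0 0 0 0'
python3 - <<'E'
from meas import *
rep(np.array((489.6,-320.3))+[1.2,1.3],109); print(*truS(),sep="\n")
im,h=snap();cv2.imwrite('pics/t9.png',cv2.resize(im[170:335,240:540],None,fx=2.5,fy=2.5)[:,:,::-1])
H,S,V=[h[...,i].astype(int) for i in range(3)]
bd,fill=dishes(h,(262,170,370,330))
m=cv2.morphologyEx(((fill>0)&(S<75)&(V>85)).astype(np.uint8),cv2.MORPH_CLOSE,np.ones((3,3)))
for c in blobs(m,300):
    r=cv2.minAreaRect(c); print("dish",f(plane(r[0],28)))
    x,y,w,hh=cv2.boundingRect(c); k=np.zeros_like(m); cv2.drawContours(k,[c],-1,1,-1)
    for q in blobs((k>0)&((S>75)|(V<50)),60): print("  truffle",f(plane(cen(q),38)),cv2.contourArea(q))
E
```

```text
t: 23.13
ee_pos: [601.2, 43.1, 132.7]
eef_rot: [-2.431, -1.989, 0.0]
contact_force: [0.4, -0.5, 0.0]
gripper_width: 0.307
grip_force: 12.0
t: 23.38
ee_pos: [601.4, 43.9, 131.3]
eef_rot: [2.43, 1.99, 0.002]
contact_force: [0.8, 0.3, 0.5]
gripper_width: 0.301
grip_force: 12.0
t: 23.72
ee_pos: [601.1, 44.1, 130.9]
eef_rot: [2.43, 1.991, 0.001]
contact_force: [0.3, 0.5, -0.2]
gripper_width: 0.416
grip_force: 0.0
t: 24.38
ee_pos: [547.9, -122.1, 195.9]
eef_rot: [2.429, 1.992, 0.001]
contact_force: [0.4, -0.6, 0.6]
gripper_width: 0.421
grip_force: 0.0
t: 25.05
ee_pos: [490.9, -321.6, 195.5]
eef_rot: [-2.432, -1.988, -0.001]
contact_force: [0.5, 1.0, -1.0]
gripper_width: 0.42
grip_force: 0.0
t 25.1 tool x [0.199 0.98 ] y [ 0.98  -0.199] z [ 0.  0. -1.] j [-0.7   0.37  1.64  0.    1.13 -0.5 ] ee [490.9, -321.6, 195.5]
go [2.5, -0.6, 86.5]
([198.0, 239.0], [607.9, -308.1], 82)
([201.0, 222.0], [554.6, -313.2], 82)
([206.0, 202.0], [492.4, -317.8], 74)
dish [468.2, 52.4, 28.0]
  truffle [473.8, 68.2, 38.0] 155.0
dish [534.0, 32.8, 28.0]
  truffle [538.7, 50.4, 38.0] 151.5
dish [594.8, 22.1, 28.0]
  truffle [599.8, 40.8, 38.0] 149.5
```

View pics/t9.png

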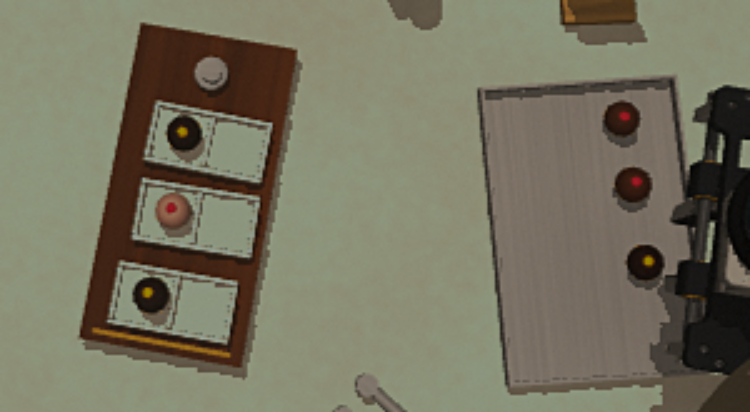

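Round one is done, with one truffle in each left pocket (crop (184,132), (172,210) and (150,294)). Next is round two.

```bash
python3 jog.py '2 -0.5 20 0 0 0;0 0 24 0 0 0;0 0 22 0 0 0;0 0 14 0 0 0;0 0 6 0 0 0;0 0 0 0 0 0'; python3 jog.py '0 0 0 0 0 0;0 0 0 0 0 0;0 0 0 0 0 0;0 0 0 0 0 0' 0 12; python3 jog.py '0 0 -15 0 0 0;0 0 -25 0 0 0;0 0 -30 0 0 0;15 -4 -10 0 0 0;35 -10 0 0 0 0;39 -11 0 0 0 0;39 -11 0 0 0 0;39 -11 0 0 0 0';python3 jog.py '39 -11 0 0 0 0;39 -11 0 0 0 0;39 -11 0 0 0 0;33 -10 0 0 0 0;20 -5 0 0 0 0;5 0 0 0 0 0;0 0 0 0 0 0;0 0 0 0 0 0'
python3 - <<'E'
from meas import *
rep(PK["1R"]+[1.2,4],131); print(trufs()); print(len(truS()))
E
```

```text
t: 25.65
ee_pos: [490.8, -316.3, 108.3]
eef_rot: [-2.425, -1.991, 0.0]
contact_force: [0.7, -0.0, 0.2]
gripper_width: 0.417
grip_force: 0.0
t: 25.98
ee_pos: [491.7, -318.7, 110.8]
eef_rot: [2.428, 1.99, 0.001]
contact_force: [-0.6, 1.1, 2.0]
gripper_width: 0.303
grip_force: 12.0
t: 26.65
ee_pos: [476.6, -143.0, 189.5]
eef_rot: [-2.431, -1.989, -0.001]
contact_force: [0.1, 0.9, 0.2]
gripper_width: 0.306
grip_force: 12.0
t: 27.32
ee_pos: [465.0, 35.5, 189.6]
eef_rot: [2.429, 1.992, -0.0]
contact_force: [-0.5, -0.8, 0.4]
gripper_width: 0.303
grip_force: 12.0
t 27.3 tool x [0.196 0.981] y [ 0.981 -0.196] z [ 0.    -0.001 -1.   ] j [-0.07  0.21  1.9  -0.    1.03  0.12] ee [465.0, 35.5, 189.6]
go [-1.6, 0.2, 58.6]
[([552.3, -315.6], 150), ([606.1, -311.1], 143)]
2
```

```bash
python3 jog.py '-1.5 0 15 0 0 0;0 0 20 0 0 0;0 0 15 0 0 0;0 0 6 0 0 0;0 0 1 0 0 0;0 0 0 0 0 0'; python3 jog.py '0 0 1 0 0 0;0 0 1 0 0 0;0 0 0 0 0 0'; python3 jog.py '0 0 0 0 0 0;0 0 0 0 0 0;0 0 0 0 0 0;0 0 0 0 0 0' 0.42 12; python3 jog.py '0 0 -15 0 0 0;0 0 -25 0 0 0;0 0 -25 0 0 0;-18 9 0 0 0 0;-33 16 0 0 0 0;-36 17 0 0 0 0;-36 17 0 0 0 0;-36 17 0 0 0 0';python3 jog.py '-36 17 0 0 0 0;-36 17 0 0 0 0;-36 17 0 0 0 0;-30 15 0 0 0 0;-20 10 0 0 0 0;-7 4 0 0 0 0;0 0 0 0 0 0;0 0 0 0 0 0'
cat >> meas.py <<'E'
def board(box=(262,170,370,330)):
    im,h=snap(); H,S,V=[h[...,i].astype(int) for i in range(3)]
    bd,fill=dishes(h,box); print("board",[f(plane(p,18)[:2]) for p in cv2.boxPoints(cv2.minAreaRect(bd))])
    m=cv2.morphologyEx(((fill>0)&(S<75)&(V>85)).astype(np.uint8),cv2.MORPH_CLOSE,np.ones((3,3)))
    for c in blobs(m,300):
        r=cv2.minAreaRect(c); d=plane(r[0],28)[:2]; q4=[plane(p,28)[:2] for p in cv2.boxPoints(r)]
        e=max([q4[1]-q4[0],q4[2]-q4[1]],key=np.linalg.norm); e/=np.linalg.norm(e); e*=np.sign(e[np.argmax(abs(e))])
        k=np.zeros_like(m); cv2.drawContours(k,[c],-1,1,-1)
        print("dish",f(d),"axis",np.round(e,2),[f([(plane(cen(q),36)[:2]-d)@e,(plane(cen(q),36)[:2]-d)@[e[1],-e[0]]]) for q in blobs((k>0)&((S>75)|(V<50)),60)])
    return im
E
python3 - <<'E'
from meas import *
rep(np.array((552.3,-315.6))+[1.2,1],109); print(*truS(),sep="\n"); board()
E
```

```text
t: 27.92
ee_pos: [465.1, 33.4, 132.6]
eef_rot: [-2.431, -1.989, 0.0]
contact_force: [0.3, 0.1, -0.2]
gripper_width: 0.306
grip_force: 12.0
t: 28.17
ee_pos: [465.3, 34.0, 131.2]
eef_rot: [2.43, 1.99, 0.002]
contact_force: [-0.1, -0.4, 0.2]
gripper_width: 0.301
grip_force: 12.0
t: 28.5
ee_pos: [465.0, 34.2, 130.8]
eef_rot: [2.43, 1.991, 0.001]
contact_force: [1.1, 0.2, -0.2]
gripper_width: 0.42
grip_force: 0.0
t: 29.17
ee_pos: [508.3, -138.3, 195.9]
eef_rot: [2.429, 1.992, 0.001]
contact_force: [0.3, 0.7, -0.0]
gripper_width: 0.418
grip_force: 0.0
t: 29.83
ee_pos: [553.6, -313.2, 195.2]
eef_rot: [-2.429, -1.989, -0.0]
contact_force: [0.6, 0.6, 0.9]
gripper_width: 0.419
grip_force: 0.0
t 29.8 tool x [0.197 0.98 ] y [ 0.98  -0.197] z [-0.001  0.002 -1.   ] j [-0.62  0.44  1.53  0.    1.18 -0.43] ee [553.6, -313.2, 195.2]
go [-1.5, 0.3, 86.2]
([190.0, 186.0], [443.7, -371.9], 292)
([198.0, 239.0], [608.0, -308.3], 84)
([201.0, 222.0], [554.5, -313.4], 83)
board [[441.8, 127.9], [699.4, 78.6], [670.4, -54.2], [415.5, 0.1]]
dish [468.2, 52.4] axis [0.2  0.98] [[-22.6, 1.1], [16.7, 2.1]]
dish [534.0, 32.8] axis [0.19 0.98] [[18.4, 1.3]]
dish [594.8, 22.1] axis [0.23 0.97] [[18.8, 1.7]]
```

```bash
python3 jog.py '-1.5 0 20 0 0 0;0 0 24 0 0 0;0 0 22 0 0 0;0 0 14 0 0 0;0 0 6 0 0 0;0 0 0 0 0 0'; python3 jog.py '0 0 0 0 0 0;0 0 0 0 0 0;0 0 0 0 0 0;0 0 0 0 0 0' 0 12; python3 jog.py '0 0 -15 0 0 0;0 0 -25 0 0 0;0 0 -30 0 0 0;15 -4 -10 0 0 0;35 -10 0 0 0 0;38 -11 0 0 0 0;38 -11 0 0 0 0;38 -11 0 0 0 0';python3 jog.py '38 -11 0 0 0 0;38 -11 0 0 0 0;35 -10 0 0 0 0;25 -6 0 0 0 0;15 -2 0 0 0 0;3 0 0 0 0 0;0 0 0 0 0 0;0 0 0 0 0 0'
python3 - <<'E'
from meas import *
rep(PK["2R"]+[1.2,4],131); print(trufs()); print(len(truS()))
E
```

```text
t: 30.43
ee_pos: [553.0, -313.7, 108.5]
eef_rot: [-2.426, -1.991, 0.001]
contact_force: [-0.7, 0.7, 0.3]
gripper_width: 0.419
grip_force: 0.0
t: 30.77
ee_pos: [554.5, -315.9, 111.0]
eef_rot: [2.428, 1.99, 0.002]
contact_force: [0.1, 0.8, 3.2]
gripper_width: 0.302
grip_force: 12.0
t: 31.43
ee_pos: [538.9, -143.2, 189.5]
eef_rot: [-2.431, -1.989, -0.001]
contact_force: [0.3, 0.5, -0.5]
gripper_width: 0.303
grip_force: 12.0
t: 32.1
ee_pos: [530.8, 13.0, 189.6]
eef_rot: [2.429, 1.991, -0.0]
contact_force: [-0.1, 0.2, -0.7]
gripper_width: 0.304
grip_force: 12.0
t 32.1 tool x [0.196 0.981] y [ 0.981 -0.196] z [-0. -0. -1.] j [-0.11  0.3   1.77 -0.    1.07  0.09] ee [530.8, 13.0, 189.6]
go [1.4, -0.4, 58.6]
[([606.1, -311.1], 143)]
1
```

```bash
python3 jog.py '1.5 0 15 0 0 0;0 0 20 0 0 0;0 0 15 0 0 0;0 0 6 0 0 0;0 0 1 0 0 0;0 0 0 0 0 0'; python3 jog.py '0 0 1 0 0 0;0 0 1 0 0 0;0 0 0 0 0 0'; python3 jog.py '0 0 0 0 0 0;0 0 0 0 0 0;0 0 0 0 0 0;0 0 0 0 0 0' 0.42 12; python3 jog.py '0 0 -15 0 0 0;0 0 -25 0 0 0;0 0 -25 0 0 0;-18 9 0 0 0 0;-33 16 0 0 0 0;-36 17 0 0 0 0;-36 17 0 0 0 0;-36 17 0 0 0 0';python3 jog.py '-36 17 0 0 0 0;-36 17 0 0 0 0;-34 14 0 0 0 0;-22 9 0 0 0 0;-13 5 0 0 0 0;-3 1 0 0 0 0;0 0 0 0 0 0;0 0 0 0 0 0' 0.38
python3 - <<'E'
from meas import *
rep(np.array((606.1,-311.1))+[1.2,1],114); print(*truS(),sep="\n"); im=board()
cv2.imwrite('pics/t10.png',cv2.resize(im[170:335,240:540],None,fx=2.5,fy=2.5)[:,:,::-1])
print("pan far rim px check", [np.round(proj([x,-305,14])).tolist() for x in (630,640,650)])
h=cv2.cvtColor(im,cv2.COLOR_RGB2HSV); print(h[195:215,487,2].tolist(), "rows 195-214 V; world x", [round(plane((487,v),14)[0]) for v in (195,200,205,210)])
E
```

```text
t: 32.7
ee_pos: [531.6, 13.9, 132.6]
eef_rot: [-2.431, -1.989, 0.0]
contact_force: [0.7, -0.4, 0.5]
gripper_width: 0.301
grip_force: 12.0
t: 32.95
ee_pos: [531.7, 14.5, 131.2]
eef_rot: [2.43, 1.99, 0.001]
contact_force: [-0.3, 0.5, -0.2]
gripper_width: 0.301
grip_force: 12.0
t: 33.28
ee_pos: [531.4, 14.7, 130.9]
eef_rot: [2.43, 1.991, 0.0]
contact_force: [-0.4, -1.4, 0.3]
gripper_width: 0.42
grip_force: 0.0
t: 33.95
ee_pos: [574.8, -157.7, 195.9]
eef_rot: [2.429, 1.992, 0.001]
contact_force: [1.1, -0.4, 0.5]
gripper_width: 0.418
grip_force: 0.0
t: 34.62
ee_pos: [607.7, -308.2, 195.5]
eef_rot: [-2.428, -1.991, -0.001]
contact_force: [0.4, -0.2, -1.2]
gripper_width: 0.378
grip_force: 0.0
t 34.6 tool x [0.196 0.981] y [ 0.981 -0.196] z [-0.001  0.002 -1.   ] j [-0.57  0.5   1.42  0.    1.22 -0.37] ee [607.7, -308.2, 195.5]
go [-2.1, 0.1, 81.5]
([190.0, 196.0], [477.3, -362.6], 416)
([198.0, 239.0], [607.6, -308.2], 84)
board [[396.3, 126.7], [698.5, 122.4], [691.9, -52.2], [390.8, -39.7]]
dish [522.3, -25.8] axis [ 1.   -0.04] []
dish [468.3, 53.1] axis [0.2  0.98] [[-23.5, 0.9], [16.1, 2.1]]
dish [534.0, 32.8] axis [0.19 0.98] [[18.3, 1.5], [-20.1, 0.7]]
dish [594.8, 22.1] axis [0.23 0.97] [[18.1, 1.7]]
dish [417.4, 75.6] axis [0.2  0.98] []
pan far rim px check [[484.0, 206.0], [483.0, 201.0], [483.0, 196.0]]
[157, 156, 154, 158, 162, 164, 140, 108, 64, 79, 78, 69, 136, 132, 136, 106, 40, 51, 59, 59] rows 195-214 V; world x [652, 642, 632, 621]
```

```bash
python3 jog.py '-2 0 20 0 0 0;0 0 24 0 0 0;0 0 22 0 0 0;0 0 12 0 0 0;0 0 4 0 0 0;0 0 0 0 0 0'; python3 jog.py '0 0 0 0 0 0;0 0 0 0 0 0;0 0 0 0 0 0;0 0 0 0 0 0' 0 14; python3 jog.py '0 0 -15 0 0 0;0 0 -25 0 0 0;0 0 -30 0 0 0;12 -3 -10 0 0 0;33 -9 0 0 0 0;38 -10 0 0 0 0;38 -10 0 0 0 0;38 -10 0 0 0 0';python3 jog.py '38 -10 0 0 0 0;38 -10 0 0 0 0;33 -8 0 0 0 0;22 -5 0 0 0 0;12 -2 0 0 0 0;2 0 0 0 0 0;0 0 0 0 0 0;0 0 0 0 0 0'
python3 - <<'E'
from meas import *
rep(PK["3R"]+[1.2,4],135); print(trufs()); print(len(truS()))
im,h=snap('scene');cv2.imwrite('pics/t11.png',im[:,:,::-1])
E
```

```text
t: 35.22
ee_pos: [607.4, -310.6, 112.9]
eef_rot: [-2.428, -1.991, 0.001]
contact_force: [0.1, 0.3, -0.1]
gripper_width: 0.381
grip_force: 0.0
t: 35.55
ee_pos: [608.2, -312.1, 115.0]
eef_rot: [2.428, 1.99, 0.001]
contact_force: [-0.0, -0.5, 2.6]
gripper_width: 0.303
grip_force: 14.0
t: 36.22
ee_pos: [596.9, -145.4, 193.5]
eef_rot: [-2.431, -1.989, -0.001]
contact_force: [-0.3, 0.1, -0.5]
gripper_width: 0.303
grip_force: 14.0
t: 36.88
ee_pos: [592.1, 0.5, 193.6]
eef_rot: [2.43, 1.99, -0.001]
contact_force: [0.2, -0.2, -0.2]
gripper_width: 0.298
grip_force: 14.0
t 36.9 tool x [0.197 0.98 ] y [ 0.98  -0.197] z [ 0.    -0.001 -1.   ] j [-0.12  0.38  1.63 -0.    1.13  0.08] ee [592.1, 0.5, 193.6]
go [2.9, -1.0, 58.6]
[]
0
```

```bash
python3 jog.py '3 -1 15 0 0 0;0 0 20 0 0 0;0 0 15 0 0 0;0 0 6 0 0 0;0 0 1 0 0 0;0 0 0 0 0 0'; python3 jog.py '0 0 1 0 0 0;0 0 1 0 0 0;0 0 0 0 0 0'; python3 jog.py '0 0 0 0 0 0;0 0 0 0 0 0;0 0 0 0 0 0;0 0 0 0 0 0' 0.42 12; python3 jog.py '0 0 -15 0 0 0;0 0 -25 0 0 0;0 0 -25 0 0 0;-30 0 0 0 0 0;-40 0 0 0 0 0;-40 0 0 0 0 0;-40 0 0 0 0 0;-40 0 0 0 0 0'; python3 jog.py '-20 0 0 0 0 0;0 0 0 0 0 0;0 0 0 0 0 0' 0 12
python3 - <<'E'
from meas import *
rep((439.5,-21),103); im=board((262,170,364,330))
cv2.imwrite('pics/t12.png',im[:,:,::-1])
E
```

```text
t: 37.53
ee_pos: [591.8, 3.9, 136.6]
eef_rot: [-2.431, -1.99, 0.0]
contact_force: [-0.1, -0.6, -0.0]
gripper_width: 0.303
grip_force: 14.0
t: 37.78
ee_pos: [591.9, 4.5, 135.3]
eef_rot: [2.429, 1.99, 0.002]
contact_force: [0.5, -0.1, -0.5]
gripper_width: 0.305
grip_force: 14.0
t: 38.12
ee_pos: [591.6, 4.7, 134.8]
eef_rot: [2.43, 1.991, 0.0]
contact_force: [0.2, 0.2, 0.1]
gripper_width: 0.417
grip_force: 0.0
t: 38.78
ee_pos: [553.7, -183.1, 199.9]
eef_rot: [2.429, 1.992, 0.001]
contact_force: [0.0, -0.2, 0.1]
gripper_width: 0.424
grip_force: 0.0
t: 39.03
ee_pos: [550.0, -202.1, 199.6]
eef_rot: [-2.432, -1.987, -0.001]
contact_force: [-0.5, 0.2, -0.7]
gripper_width: 0.242
grip_force: 0.0
t 39.0 tool x [0.199 0.98 ] y [ 0.98  -0.199] z [ 0.     0.001 -1.   ] j [-0.47  0.37  1.64  0.    1.14 -0.27] ee [550.0, -202.1, 199.6]
go [155.4, -144.3, 96.7]
board [[441.8, 127.9], [699.4, 78.6], [670.4, -54.2], [415.5, 0.1]]
dish [468.2, 52.4] axis [0.2  0.98] [[16.7, 2.3], [-22.6, 1.1]]
dish [534.0, 32.8] axis [0.19 0.98] [[18.2, 1.4], [-20.0, 1.2]]
dish [594.8, 22.1] axis [0.23 0.97] [[-0.0, 1.4]]
```

View pics/t12.png

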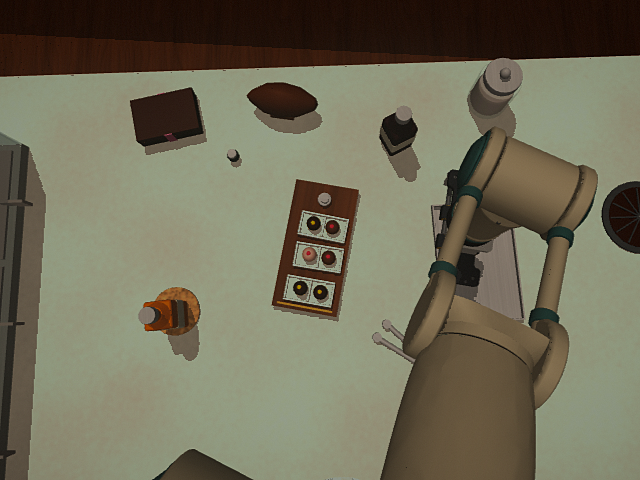

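All six truffles sit in pockets (top px (301,288)/(320,293), (309,255)/(328,257), (313,222)/(332,227)), and the bottle stands on the coaster at about (165,315). Next I swing the board.

```bash
python3 jog.py '20 -20 0 0 0 0;30 -29 0 0 0 0;35 -32 0 0 0 0;35 -32 0 0 0 0;25 -22 0 0 0 0;10 -9 0 0 0 0;0 0 0 0 0 0' 0 12;  python3 -c "
from meas import *
rep((439.5,-21),103)"
```

```text
t: 39.67
ee_pos: [443.4, -27.5, 199.8]
eef_rot: [-2.424, -1.996, 0.0]
contact_force: [-0.2, 0.3, 0.4]
gripper_width: 0.005
grip_force: 0.0
t 39.7 tool x [0.192 0.981] y [ 0.981 -0.192] z [-0.001  0.001 -1.   ] j [-0.22  0.17  1.93  0.    1.04 -0.03] ee [443.4, -27.5, 199.8]
go [5.6, -5.0, 96.8]
```

```bash
python3 jog.py '0 -4 20 0 0 0;0 0 25 0 0 0;0 0 25 0 0 0;0 0 18 0 0 0;0 0 7 0 0 0;0 0 0 0 0 0'; python3 jog.py '4 0 0 0 0 0;4 0 0 0 0 0;2 0 0 0 0 0'; python3 jog.py '2 0 0 0 0 0;2 0 0 0 0 0;2 0 0 0 0 0'
```

```text
t: 40.17
ee_pos: [442.0, -30.6, 103.3]
eef_rot: [-2.429, -1.99, 0.003]
contact_force: [-0.3, 0.8, 0.2]
gripper_width: 0.005
grip_force: 0.0
t: 40.42
ee_pos: [444.8, -20.1, 105.7]
eef_rot: [2.428, 1.99, 0.003]
contact_force: [0.4, -0.3, 0.1]
gripper_width: 0.004
grip_force: 0.0
t: 40.67
ee_pos: [445.0, -14.5, 105.2]
eef_rot: [2.428, 1.991, 0.0]
contact_force: [-1.7, -4.8, 3.9]
gripper_width: 0.008
grip_force: 2.7
```

```bash
python3 jog.py '2 -0.7 0 0 0 0.01;4 -1.4 0 0 0 0.02;5.9 -2.1 0 0 0 0.03;7.9 -2.8 0 0 0 0.04;7.9 -2.8 0 0 0 0.04;7.9 -2.8 0 0 0 0.04;7.9 -2.8 0 0 0 0.04;7.9 -2.8 0 0 0 0.04'; python3 jog.py '7.9 -2.8 0 0 0 0.04;7.9 -2.8 0 0 0 0.04;7.9 -2.8 0 0 0 0.04;5.9 -2.1 0 0 0 0.03;4 -1.4 0 0 0 0.02;2 -0.7 0 0 0 0.01'
python3 - <<'E'
from meas import *
s=arm.get_state(); r=R.from_rotvec(s["eef_rot"]); print("pin in tool",f(r.inv().apply(np.array([651.5,20,0])-s["ee_pos"]))); rep()
im,h=snap();cv2.imwrite('pics/t13.png',cv2.resize(im[130:350,120:420],None,fx=2.3,fy=2.3)[:,:,::-1])
E
```

```text
t: 41.33
ee_pos: [442.4, 39.6, 104.9]
eef_rot: [2.668, 1.657, -0.003]
contact_force: [-0.9, -5.4, 3.3]
gripper_width: 0.008
grip_force: 2.5
t: 41.83
ee_pos: [449.0, 76.9, 104.6]
eef_rot: [-2.806, -1.413, 0.005]
contact_force: [-3.4, -3.4, 3.9]
gripper_width: 0.004
grip_force: 2.6
pin in tool [75.1, 196.7, 104.1]
t 41.8 tool x [0.595 0.803] y [ 0.803 -0.595] z [-0.003 -0.001 -1.   ] j [ 0.02  0.31  2.04 -0.    0.8   0.66] ee [449.0, 76.9, 104.6]
```

View pics/t13.png

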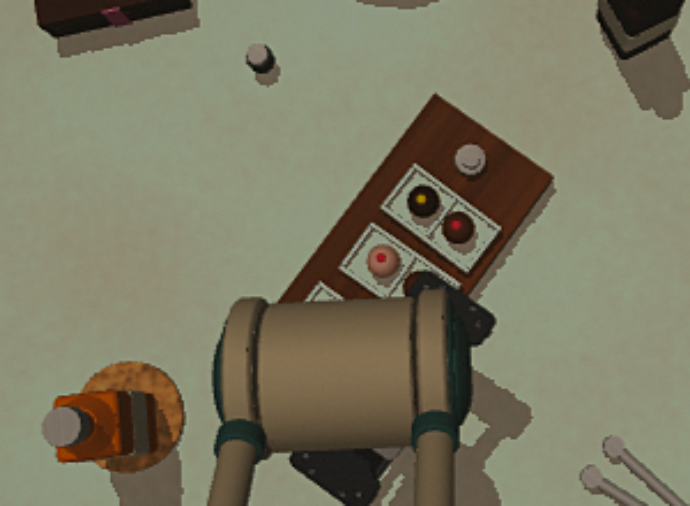

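The board is swinging cleanly, with dishes and truffles in place. I continue.

```bash
python3 jog.py '2 -0.7 0 0 0 0.01;4 -1.4 0 0 0 0.02;5.9 -2.1 0 0 0 0.03;7.9 -2.8 0 0 0 0.04;7.9 -2.8 0 0 0 0.04;7.9 -2.8 0 0 0 0.04;7.9 -2.8 0 0 0 0.04;7.9 -2.8 0 0 0 0.04'; python3 jog.py '7.9 -2.8 0 0 0 0.04;7.9 -2.8 0 0 0 0.04;7.9 -2.8 0 0 0 0.04;7.9 -2.8 0 0 0 0.04;7.9 -2.8 0 0 0 0.04;7.9 -2.8 0 0 0 0.04;7.9 -2.8 0 0 0 0.04;7.9 -2.8 0 0 0 0.04';python3 jog.py '7.9 -2.8 0 0 0 0.04;7.9 -2.8 0 0 0 0.04;7.9 -2.8 0 0 0 0.04;7.9 -2.8 0 0 0 0.04;7.9 -2.8 0 0 0 0.04;5.9 -2.1 0 0 0 0.03;4 -1.4 0 0 0 0.02;2 -0.7 0 0 0 0.01'
python3 - <<'E'
from meas import *
s=arm.get_state(); r=R.from_rotvec(s["eef_rot"]); print("pin in tool",f(r.inv().apply(np.array([651.5,20,0])-s["ee_pos"]))); rep()
m=r.as_matrix()[:2,0]; print("tool x deg",np.degrees(np.arctan2(m[1],m[0])))
E
```

```text
t: 42.55
ee_pos: [470.4, 126.6, 104.4]
eef_rot: [-2.966, -1.034, 0.006]
contact_force: [-3.7, -2.7, 3.3]
gripper_width: 0.002
grip_force: 2.5
t: 43.22
ee_pos: [512.9, 177.9, 104.3]
eef_rot: [-3.093, -0.548, 0.008]
contact_force: [-3.9, -3.6, 3.2]
gripper_width: 0.006
grip_force: 2.4
t: 43.88
ee_pos: [559.4, 208.3, 104.2]
eef_rot: [-3.137, -0.144, 0.004]
contact_force: [-4.9, 1.2, 2.1]
gripper_width: 0.003
grip_force: 2.2
pin in tool [74.8, 196.1, 103.8]
t 43.9 tool x [0.996 0.091] y [ 0.091 -0.996] z [-0.003  0.001 -1.   ] j [0.24 0.48 1.73 0.   0.94 1.72] ee [559.4, 208.3, 104.2]
tool x deg 5.240765147814157
```

```bash
python3 jog.py '2 -0.7 0 0 0 0.01;4 -1.4 0 0 0 0.02;5.9 -2.1 0 0 0 0.03;5.9 -2.1 0 0 0 0.03;5.9 -2.1 0 0 0 0.03;5.9 -2.1 0 0 0 0.03;4 -1.4 0 0 0 0.02;2 -0.7 0 0 0 0.01'
python3 jog.py '2 -0.7 0 0 0 0.01;2 -0.7 0 0 0 0.01;0 0 0 0 0 0'; python3 jog.py '2 -0.7 0 0 0 0.01;0 0 0 0 0 0'; python3 jog.py '1 -0.4 0 0 0 0.005;0 0 0 0 0 0'
python3 - <<'E'
from meas import *
s=arm.get_state(); m=R.from_rotvec(s["eef_rot"]).as_matrix()[:2,0]; print("tool x deg",np.degrees(np.arctan2(m[1],m[0])))
im,h=snap();cv2.imwrite('pics/t14.png',cv2.resize(im[120:350,120:420],None,fx=2.3,fy=2.3)[:,:,::-1])
E
```

```text
t: 44.55
ee_pos: [596.4, 221.3, 104.3]
eef_rot: [-3.138, 0.139, -0.001]
contact_force: [-2.7, 0.4, -0.7]
gripper_width: 0.011
grip_force: 1.3
t: 44.8
ee_pos: [600.1, 222.1, 104.6]
eef_rot: [-3.137, 0.169, -0.001]
contact_force: [-1.7, 0.9, -1.8]
gripper_width: 0.008
grip_force: 0.9
t: 44.97
ee_pos: [602.0, 222.5, 104.8]
eef_rot: [-3.136, 0.185, -0.001]
contact_force: [-2.6, 0.0, -0.9]
gripper_width: 0.005
grip_force: 1.0
t: 45.13
ee_pos: [602.8, 222.7, 104.7]
eef_rot: [3.136, -0.192, -0.0]
contact_force: [-1.9, -0.3, -0.7]
gripper_width: 0.004
grip_force: 1.2
tool x deg -7.016263321749056
```

Still free; I push a little at a time until the force rises at the stop.

```bash
python3 jog.py '1 -0.4 0 0 0 0.005;0 0 0 0 0 0'; python3 jog.py '1 -0.4 0 0 0 0.005;0 0 0 0 0 0';  python3 jog.py '1 -0.4 0 0 0 0.005;0 0 0 0 0 0'; python3 jog.py '1 -0.4 0 0 0 0.005;0 0 0 0 0 0'
python3 - <<'E'
from meas import *
s=arm.get_state(); m=R.from_rotvec(s["eef_rot"]).as_matrix()[:2,0]; print("tool x deg",np.degrees(np.arctan2(m[1],m[0])))
im,h=snap();H,S,V=[h[...,i].astype(int) for i in range(3)]
cv2.imwrite('pics/t15.png',cv2.resize(im[120:320,190:390],None,fx=2.8,fy=2.8)[:,:,::-1])
E
```

```text
t: 45.35
ee_pos: [603.1, 222.9, 104.7]
eef_rot: [3.135, -0.2, -0.003]
contact_force: [-5.1, -0.3, 1.2]
gripper_width: 0.005
grip_force: 2.3
t: 45.52
ee_pos: [603.3, 223.0, 104.7]
eef_rot: [3.134, -0.208, -0.006]
contact_force: [-6.6, -1.8, 2.5]
gripper_width: 0.004
grip_force: 3.1
t: 45.68
ee_pos: [603.6, 223.1, 104.7]
eef_rot: [3.132, -0.215, -0.009]
contact_force: [-7.5, -0.6, 4.3]
gripper_width: 0.011
grip_force: 3.9
t: 45.85
ee_pos: [603.8, 223.2, 104.7]
eef_rot: [3.131, -0.223, -0.012]
contact_force: [-9.0, -1.9, 6.0]
gripper_width: 0.005
grip_force: 4.7
tool x deg -8.149315434826242
```

View pics/t15.png

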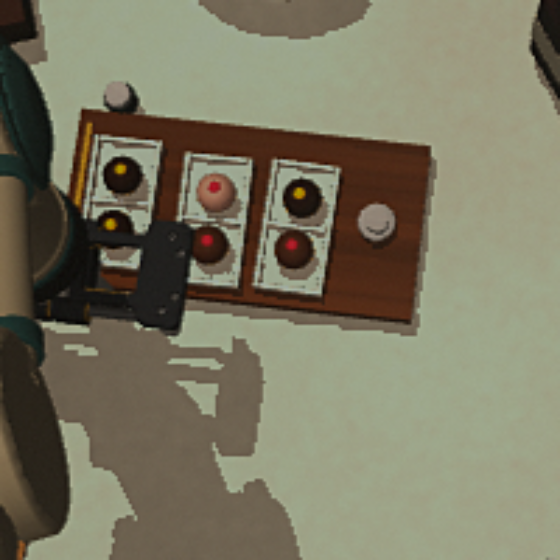

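The board's edge is on the stop (post at crop (120,97)): force builds with no further motion. I back off, lift clear and do a final check.

```bash
python3 jog.py '-3 0 0 0 0 0;-8 0 0 0 0 0;-12 0 0 0 0 0;-10 0 0 0 0 0;0 0 -20 0 0 0;0 0 -35 0 0 0;0 0 -40 0 0 0;0 0 -40 0 0 0'; python3 jog.py '0 20 0 0 0 0;0 35 0 0 0 0;0 40 0 0 0 0;0 40 0 0 0 0;0 40 0 0 0 0;0 40 0 0 0 0;0 40 0 0 0 0;0 20 0 0 0 0';python3 jog.py '-20 0 0 0 0 0;-35 0 0 0 0 0;-35 0 0 0 0 0;-20 0 0 0 0 0;0 0 0 0 0 0;0 0 0 0 0 0'
python3 - <<'E'
from meas import *
im=board((210,140,360,255))
cv2.imwrite('pics/t16.png',cv2.resize(im[120:350,120:420],None,fx=2.5,fy=2.5)[:,:,::-1])
E
```

```text
t: 46.57
ee_pos: [574.4, 228.7, 241.2]
eef_rot: [-3.133, 0.223, -0.003]
contact_force: [1.1, 0.5, 0.3]
gripper_width: 0.004
grip_force: 0.0
t: 47.23
ee_pos: [535.2, -47.5, 240.4]
eef_rot: [3.131, -0.226, 0.006]
contact_force: [0.2, 0.1, -0.2]
gripper_width: 0.006
grip_force: 0.0
t: 47.73
ee_pos: [426.6, -28.1, 240.5]
eef_rot: [3.133, -0.223, 0.007]
contact_force: [-0.5, -0.3, -0.0]
gripper_width: 0.004
grip_force: 0.0
board [[613.5, 252.7], [748.0, 239.6], [709.2, -23.7], [576.7, -5.3]]
dish [648.9, 75.7] axis [ 0.99 -0.16] [[-18.6, 1.4], [18.5, 2.0]]
dish [656.2, 137.2] axis [ 0.99 -0.12] [[-19.9, 1.8], [17.7, 2.7]]
dish [671.7, 204.3] axis [ 0.99 -0.13] [[-23.5, 1.6], [16.7, 2.3]]
```

View pics/t16.png

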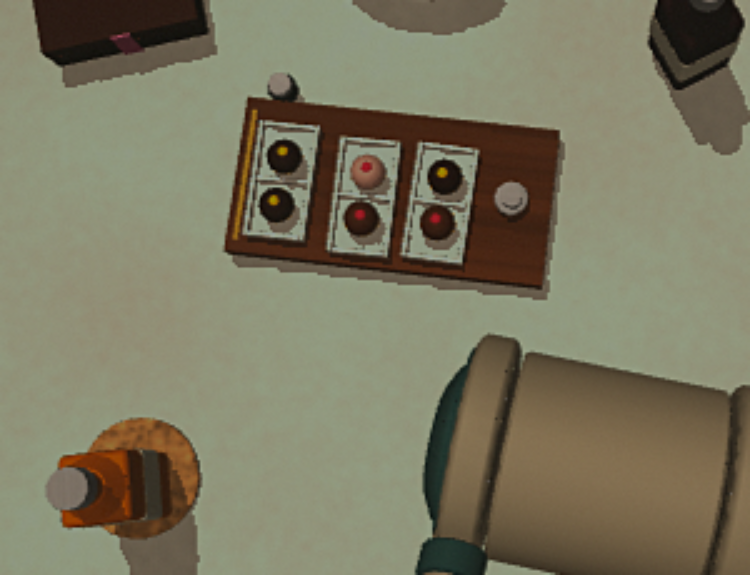

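The final view shows six truffles in their pockets, the board on the stop at 81.9° against 82.3° for the stop heading, and the bottle upright on the coaster about 9 mm off centre. I'm handing in.

```bash
python3 -c "
from rig import arm
print(arm.close_job())"
```

```text
the job is handed in; nothing more can be done
None
```

The job is handed in, though it returned no verdict: my last picture showed the bottle upright on its coaster about 9 mm off centre, two truffles in each of the three dishes, and the board resting against the stop within about 0.01 rad.

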